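Square a glass specimen plate into the corner stops under a microscope

ROBOT

A 6-joint arm with a two-finger parallel gripper is mounted at the origin on the work surface. World frame = base frame: x ahead of the robot, y to its left, z up, the work surface at z = 0. Lengths are in m, angles in degrees, forces in N, time in s.
With the tool pointing down it reaches from about 0.35 to 0.875 m from the base axis. Payload 4.2 kg.
Tool frame: the origin (TCP) lies midway between the tips of the shut fingers; the grasp point (between the pads) lies 19 mm behind it (r.grasp_offset is the distance from the TCP to the grasp point, in m); z points along the fingers, y is the direction in which the jaws open and shut (so a half turn about z gives the same grasp; the last joint's range is limited). The gripper opens to 87 mm and grips with 3 to 60 N. Pads are 19 mm wide; open, the fingers measure 117 mm over their backs; the gripper's body (75 mm by 190 mm) begins 51 mm behind the grasp point.
Start: joints at [-49.469, 22.042, 0.453, 0, -68.411, -14.817], TCP at [0.271, -0.563, 0.223] pointing down, gripper open.
Joint ranges: [-179.83, 179.83], [-69.29, 118.12], [-61.27, 80.66], [-181.25, 117.63], [-171.15, -9.14], [-177.46, 177.46]. Speed limits (degrees/s): [159.86, 159.86, 180, 180, 180, 180].

INTERFACE

Orientations are given as a 3x3 rotation matrix whose columns are the frame's x, y, z axes.
In Python, from station import r gives the robot as it stands.
- The arm moves only by the shell command python3 -m crank 'ROWS'. ROWS is JSON, a list of rows, each a list of 3 entries, a list of its own where there are three numbers: the closure, from -1 (fully open) to 1 (shut), so that 0 is half open, then the shift along the tool's x, y, z as a fraction of full scale, then the turn, a rotation vector about the tool's x, y, z as a fraction of full scale. In form: [[fingers, [dx, dy, dz], [wx, wy, wz]], ...]. A call has 1 to 8 rows; each row shifts and turns the commanded pose from where the row before left it, along the tool's axes as they then stand; what a row does not reach is not made up. Full scale, the value 1, is 100 mm for a shift and 45 degrees for a turn. A row lasts 1/10 s, in which the tool goes at most 50 mm and 8.59 degrees, less where a joint would pass 70% of its speed; a pose out of reach is approached as far as the arm can. A call with a number of a shift or a turn outside -1 to 1 is refused whole. A call with a gripper value outside its range is refused whole. The fingers move at their own pace and stop on an object; the grip force is fixed at half the most. Time passes only in rows, so rows that do not move let the fingers close. It gives the time, the measured TCP pose, the force and the opening at its end, in the units of the state.
- r.sense(): the state, without advancing time (a new reading comes with each control period).
- r.capture(name): name is "scene" or "top" or "wrist"; returns a dict with "img" (480x640x3 uint8, blue, green, red), "fx", "fy", "cx", "cy" (pixels), "R" (3x3) and "t" (3): a world point X has camera coordinates R X + t. Camera axes: x right, y down, z forward; pixel columns grow to the right and rows downward; lengths in m; the calibration is good to about 2 mm. The wrist camera is an equidistant fisheye: a pixel r from the principal point sees the ray r / f radians off the axis. A picture is of the moment at which its call begins. There is no depth.
- r.finish_job(): hands the job in, once; it reports no verdict.
The state is a dict: "time_s": time; "joints": joint angles; "joint_velocities": joint speeds; "effort": joint torques, N m; "tcp_pos": TCP position; "ee_rot": TCP orientation; "wrist_force": force on the tool from outside, world axes, zero at the start; "moment": the same for the moment, N m; "gripper_width": opening from 0.0 (shut) to 1.0 (fully open).
Only numpy, scipy, OpenCV 4.12 (cv2) and the standard library are available. Lean on these libraries where they do the work, as an engineer would, in place of code of your own. Each camera call takes 0.05 s, during which the arm holds its last target.

TASK

Take the pusher out of its leaning rest and, with its tip, gently nudge the glass specimen plate lying under the microscope head until its rear edge and its left edge both lie flush against the two stop strips of the stage's square corner. Then lay the pusher back in its rest as you found it and let go. Touch the plate with nothing but the pusher, keep it flat on the stage, do not knock the microscope with the gripper or arm, and leave everything else where it stands.

Things in the scene. Friction and masses are not known exactly. Their poses are not given: they have to be found in the camera images.
- microscope: Fixed camera microscope: black stage slab 250 (x) x 270 (y) x 30 mm high, a white head hanging over it. Origin: centre of the slab's underside; its x points away from the robot (rear), y left, turned up to 12 degrees. Slab top at z = 30 mm. The head bars an upright gripper over the plate: hold the pusher leaning 20 to 50 degrees, handle towards the robot.
- stop_corner (a point): Inner corner, at stage level, of two fixed aluminium stop strips (8 mm high, 12 mm wide) at the stage's rear left; at x = 60, y = 80, z = 30 mm in the microscope's frame, same axes. The rear strip's face is the plane x = 60 (from here 184 mm to the right), the left strip's face is the plane y = 80 (from here 158 mm to the front).
- head_bottom (a point): Centre of the underside of the upright round microscope head, 92 mm in diameter, 123 mm above the stage; at x = 15, y = 15, z = 153 mm in the microscope's frame. The head reaches up to z = 350 mm.
- post (a point): Foot of the round steel post (30 mm diameter, 330 mm high, 54 mm collar at z = 270 to 320 mm) at the stage's rear right, x = 98, y = -108, z = 30 mm in the microscope's frame. An arm 36 mm wide at z = 278 to 312 mm joins it to the head.
- plate_center (a point): Centre of the loose frosted-glass plate, 90 (its x) x 130 (its y) x 10 mm thick, 200 to 390 g, with three dark specimens on white discs. Lies flat on the stage, in front and to the right of the corner, within 15 degrees of square with the stage; slides with 1 to 4 N. When home it is at x = 15, y = 15, z = 35 mm in the microscope's frame.
- plate_rear_left (a point): The plate's rear left corner (45, 65 mm from its centre along its x and y), at half its thickness; goes into the square corner.
- plate_rear_right (a point): The plate's rear right corner (45, -65 mm), at half thickness: other end of its rear edge.
- plate_front_left (a point): The plate's front left corner (-45, 65 mm), at half thickness: other end of its left edge.
- pusher_grip (a point): Centre of the handle of the loose pusher (110 g, 150 mm long): a straight steel shaft 12 mm thick with a round rubber end and a black handle 20 (its x) x 22 (its y) x 70 mm long. Its z axis runs from tip to handle. This point is 115 mm from the tip's end; the handle, 80 to 150 mm from it, stands free of the rest. Grasp across its y.
- pusher_tip (a point): Centre of the pusher's round rubber end (radius 6 mm, like the shaft).
- rest: Fixed grey stand, base 120 x 80 x 12 mm (origin under its centre), with a leaning trough 26 mm wide, walls 14 mm high, open above, and a foot. It stands left or right of the microscope. The pusher's lowest 75 mm lie in it, leaning 40 degrees from vertical: tip down to the stand's +x, handle up to -x (robot's side). Lift it straight up; lay it back the same way.
- rest_foot (a point): Point of the stand where the centre of the pusher's round end lies when it is in the rest.
- rest_grip (a point): Point of the stand where the centre of the pusher's handle lies when it is in the rest.
- tube_rack: Bystander: white tube block 80 x 120 x 66 mm, on the other side of the microscope from the rest.
- jar: Bystander: specimen jar 34 mm in diameter, 50 mm high, standing on the stage left of the left stop strip.
- dish: Bystander: closed round dish 93 mm in diameter, 18 mm high, on the bench left of the stage.
- forceps: Bystander: steel forceps 135 mm long lying on the bench right of the stage.
- pen_beaker: Bystander: glass beaker 72 mm in diameter with pens, 145 mm high, at the back left.
- wash_bottle: Bystander: white bottle 70 mm in diameter, 190 mm high, at the back right.
- reagent_bottle: Bystander: amber bottle 64 mm in diameter, 150 mm high, at the back right.
There are look-alikes about, which are no part of the job. Of the things that look like the part that bears pusher_grip, the largest one is meant.

How it is judged (in metres and radians):
On the way, in this order (a step that is already met when the one before it is completed fails the run):
1. the pusher is taken out of its rest (distance between pusher_grip and rest_grip above 0.06 m), for 0.1 s.
2. the pusher's push reaches the plate (contact force between pusher and plate above 0.3 N).
3. the plate lies flush against both stop strips (x of plate_rear_left in the frame of microscope between 0.0582 and 0.063 m and x of plate_rear_right in the frame of microscope above 0.0582 m and y of plate_rear_left in the frame of microscope between 0.0782 and 0.083 m and y of plate_front_left in the frame of microscope above 0.0782 m and z of plate_center in the frame of microscope below 0.0375 m and angle between plate_center's own z axis and vertical below 0.04 rad), for 0.2 s.
At the end, for the whole second after the job is handed in: The plate lies flat on the stage and at rest, with both ends of its rear edge within 1.8 mm of the rear strip's face and both ends of its left edge within 1.8 mm of the left strip's face; the pusher lies at rest in its trough (tip within 15 mm and handle within 20 mm of their places) (all of step 3 and distance between pusher_tip and rest_foot below 0.015 m and distance between pusher_grip and rest_grip below 0.02 m and linear speed of each of plate, pusher below 0.01 m/s); the robot touches nothing.
It fails at once if the gripper or arm touches the plate (contact force between any of the fingers, the arm and plate above 0.5 N).
It fails at once if the plate is pushed hard (over 20 N) (contact force between pusher and plate above 20 N).
It fails at once if the plate is tipped or lifted off the stage (angle between plate_center's own z axis and vertical above 0.12 rad or z of plate_center in the frame of microscope above 0.045 m).
It fails at once if the gripper or arm knocks the microscope (over 8 N) (contact force between any of the fingers, the arm and microscope above 8 N).
It fails at once if a bystander is moved by more than 20 mm or tipped over (distance of any of tube_rack, jar, dish, pen_beaker, forceps, wash_bottle, reagent_bottle from where it was at the start of the episode above 0.02 m or angle between any of tube_rack, jar, dish, pen_beaker, forceps, wash_bottle, reagent_bottle's own z axis and vertical above 0.4 rad).
It also fails if it takes over 72 s, if anything falls off the work surface, if the arm or the gripper's body presses on something with over 40 N, if the wrist force passes 120 N, or if a joint passes its speed limit or range.

## Working session

There is one attempt and no reset: what is moved stays moved. The work goes in short steps, Python scripts to look and compute and a shell command to move; the robot and the scene stay as the last step left them, time stands still between calls to the robot, and variables do not carry over. Pictures are saved under pics/ and viewed, and the job is handed in when it is done.

```bash
ls; mkdir -p pics
python3 - <<'E'
from station import r
import cv2, numpy as np, json
s=r.sense(); print({k:(np.round(v,3).tolist()) for k,v in s.items()})
for n in ["scene","top","wrist"]:
    c=r.capture(n); cv2.imwrite(f"pics/{n}0.png",c["img"]); np.savez(f"pics/{n}0.npz",**{k:c[k] for k in c})
    print(n,c["fx"],c["fy"],c["cx"],c["cy"],np.round(c["R"],4).tolist(),np.round(c["t"],4).tolist())
E
```

```text
pics
{'time_s': 0.0, 'joints': [-49.469, 22.092, 0.38, -0.031, -68.409, -14.818], 'joint_velocities': [0.015, 0.014, -0.059, 0.065, -0.066, -0.044], 'effort': [0.002, -39.067, 18.741, 4.22, 0.011, -0.0], 'tcp_pos': [0.271, -0.563, 0.221], 'ee_rot': [[-0.901, -0.434, -0.001], [-0.434, 0.901, 0.002], [0.0, 0.002, -1.0]], 'wrist_force': [-0.889, -0.276, 0.835], 'moment': [0.062, 0.004, -0.009], 'gripper_width': 1.003}
scene 488.4681284380043 488.4681284380043 329.32647474064606 240.028918059786 [[0.4586, 0.8886, -0.0107], [0.5838, -0.3104, -0.7502], [-0.6699, 0.3378, -0.6611]] [-0.1837, -0.2476, 1.4617]
top 512.4057800667352 512.4057800667352 324.3071491608215 246.54760951787324 [[0.0241, -0.9991, 0.0342], [-0.9913, -0.0283, -0.1289], [0.1297, -0.0308, -0.9911]] [-0.1026, 0.5314, 1.2378]
wrist 371.64829954431775 371.64829954431775 310.02556345695206 241.18669957206626 [[-0.4346, 0.9006, 0.0022], [0.8583, 0.4134, 0.3039], [0.2727, 0.134, -0.9527]] [0.623, -0.036, 0.3925]
```

View pics/scene0.png

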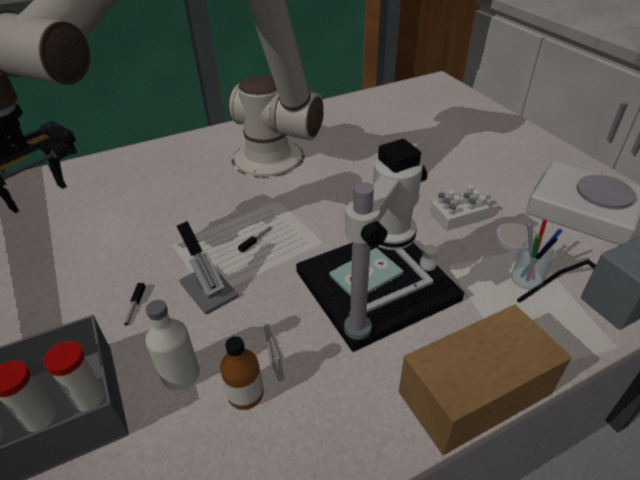

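View pics/top0.png

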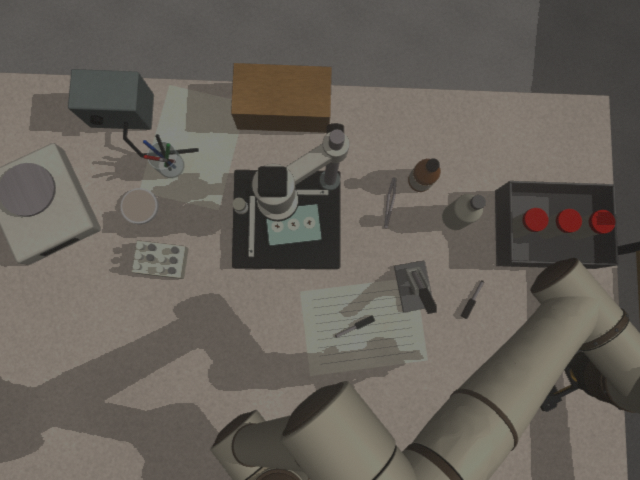

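View pics/wrist0.png

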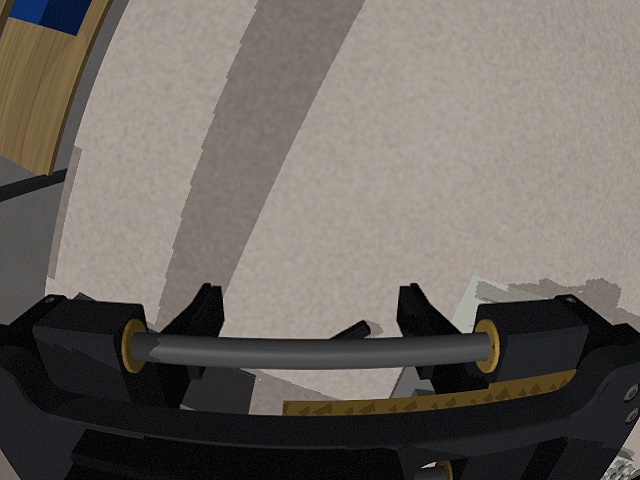

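The top view shows the stage slab at about (287,220), the plate around (293,226), and the rest at about (413,287) with the handle near (425,300). The loose tools at (355,327) and (472,300) are decoys. I'll zoom in.

```bash
cat > h.py <<'E'
import numpy as np, cv2
def load(p):
    d=np.load(p); return {k:d[k] for k in d.files}
def proj(c,X):
    p=c["R"]@np.asarray(X,float)+c["t"]; return np.array([c["fx"]*p[0]/p[2]+c["cx"],c["fy"]*p[1]/p[2]+c["cy"]])
def ray(c,u,v):
    d=np.array([(u-c["cx"])/c["fx"],(v-c["cy"])/c["fy"],1.0]); d=c["R"].T@d
    return -c["R"].T@c["t"], d/np.linalg.norm(d)
def onz(c,u,v,z):
    o,d=ray(c,u,v); return o+d*(z-o[2])/d[2]
def tri(c1,p1,c2,p2):
    o1,d1=ray(c1,*p1);o2,d2=ray(c2,*p2)
    A=np.stack([d1,-d2],1); s=np.linalg.lstsq(A,o2-o1,rcond=None)[0]
    a=o1+s[0]*d1;b=o2+s[1]*d2
    return (a+b)/2,np.linalg.norm(a-b)
def crop(img,x0,y0,x1,y1,f,name):
    cv2.imwrite(name,cv2.resize(img[y0:y1,x0:x1],None,fx=f,fy=f,interpolation=cv2.INTER_CUBIC))
E
python3 - <<'E'
from h import *
t=load("pics/top0.npz")["img"];s=load("pics/scene0.npz")["img"]
crop(t,220,155,360,280,5,"pics/a.png");crop(t,380,250,450,320,8,"pics/b.png")
crop(s,290,220,470,350,4,"pics/c.png");crop(s,165,210,245,315,5,"pics/d.png")
E
```

```text
(no output)
```

View pics/a.png

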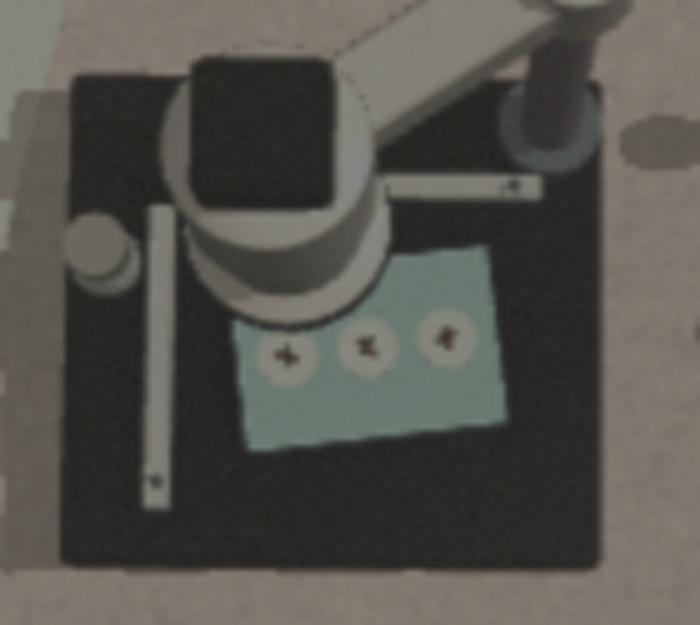

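View pics/b.png

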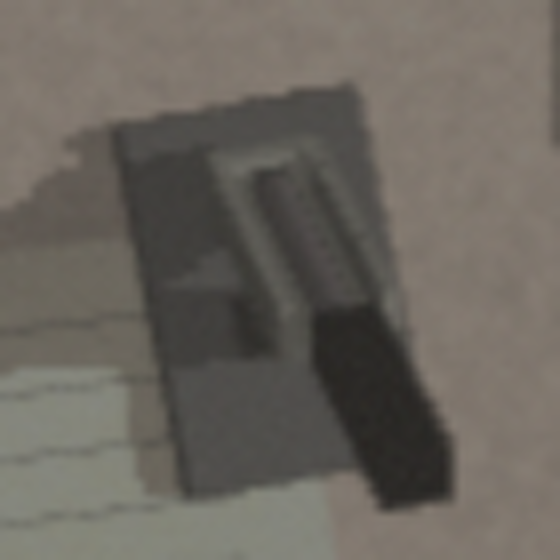

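View pics/c.png

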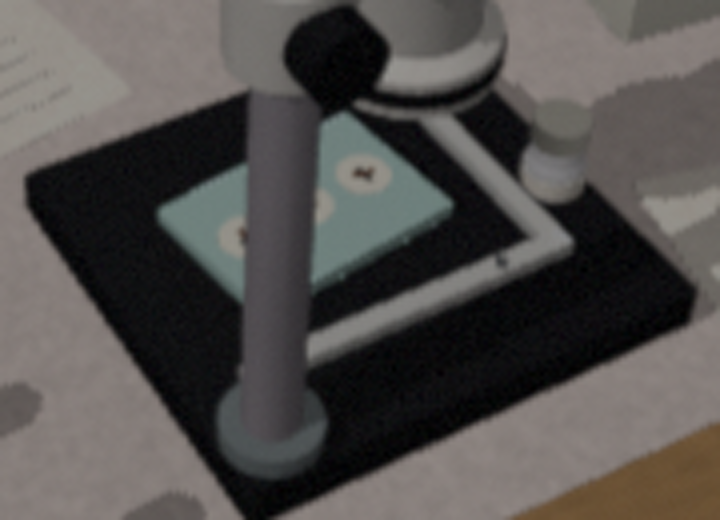

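View pics/d.png

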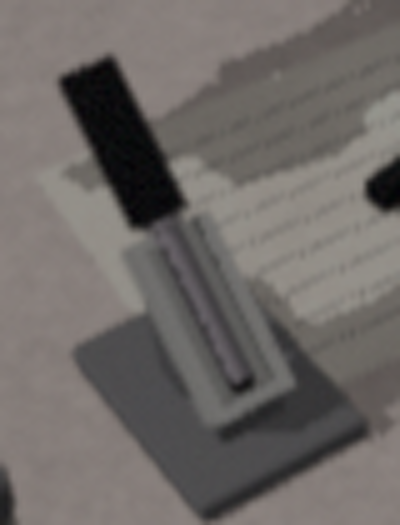

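```bash
cat > m1.py <<'E'
from h import *
T=load("pics/top0.npz");S=load("pics/scene0.npz")
def pa(x,y): return (220+(x+.5)/5-.5,155+(y+.5)/5-.5)
def pb(x,y): return (380+(x+.5)/8-.5,250+(y+.5)/8-.5)
def pc(x,y): return (290+(x+.5)/4-.5,220+(y+.5)/4-.5)
def pd(x,y): return (165+(x+.5)/5-.5,210+(y+.5)/5-.5)
E
python3 - <<'E'
from m1 import *
np.set_printoptions(precision=4,suppress=True)
for c in (T,S): print("cam",-c["R"].T@c["t"])
sl={n:onz(T,*pa(*p),.03) for n,p in dict(FL=(62,565),FR=(601,568),RL=(72,75),RR=(599,78)).items()}
for n in sl: print("slab",n,sl[n])
for a,b in (("FL","FR"),("RL","RR"),("FL","RL"),("FR","RR")): d=sl[b]-sl[a]; print(a,b,np.linalg.norm(d),np.degrees(np.arctan2(d[1],d[0])))
print("scene slab FL?",[onz(S,*pc(*p),.03) for p in ((28,180),(250,515),(693,290))])
pl={n:onz(T,*pa(*p),.04) for n,p in dict(FL=(248,452),FR=(508,421),RR=(488,246)).items()}
for n in pl: print("plate",n,pl[n])
print(np.linalg.norm(pl["FL"]-pl["FR"]),np.linalg.norm(pl["RR"]-pl["FR"]))
print("plate scene RL",onz(S,*pc(453,206),.04),"FR",onz(S,*pc(160,213),.04))
rb={n:onz(T,*pb(*p),.012) for n,p in dict(RL=(113,125),RR=(355,85),FL=(188,497)).items()}
for n in rb: print("rest",n,rb[n])
print(np.linalg.norm(rb["RL"]-rb["RR"]),np.linalg.norm(rb["RL"]-rb["FL"]))
print("scene rest corners",[onz(S,*pd(*p),.012) for p in ((75,352),(205,518),(370,428))])
# handle: end centre; handle/shaft junction
print("handle top",tri(T,pb(418,475),S,pd(88,68)))
print("junction",tri(T,pb(347,308),S,pd(162,217)))
print("tip",tri(T,pb(268,180),S,pd(238,382)))
E
```

```text
cam [ 0.3686 -0.0494  1.2987]
cam [ 1.208  -0.4074  0.7786]
slab FL [0.4758 0.138  0.03  ]
slab FR [ 0.4815 -0.1286  0.03  ]
slab RL [0.7246 0.1447 0.03  ]
slab RR [ 0.7321 -0.1225  0.03  ]
FL FR 0.2666672567995613 -88.76812111802865
RL RR 0.2673397944928606 -88.39729896643239
FL RL 0.2489296672610334 1.5445716352937164
FR RR 0.25065714335414846 1.3899649423192744
scene slab FL? [array([ 0.4883, -0.1257,  0.03  ]), array([ 0.7388, -0.1267,  0.03  ]), array([0.7228, 0.1436, 0.03  ])]
plate FL [0.5334 0.0478 0.04  ]
plate FR [ 0.5526 -0.0803  0.04  ]
plate RR [ 0.6408 -0.0681  0.04  ]
0.12950419407852456 0.08909585646520007
plate scene RL [0.622  0.0624 0.04  ] FR [ 0.5537 -0.0778  0.04  ]
rest RL [ 0.4945 -0.2663  0.012 ]
rest RR [ 0.5094 -0.3435  0.012 ]
rest FL [ 0.3782 -0.2907  0.012 ]
0.07860668382492042 0.11884211586238423
scene rest corners [array([ 0.395 , -0.3647,  0.012 ]), array([ 0.5131, -0.3415,  0.012 ]), array([ 0.4977, -0.2654,  0.012 ])]
handle top (array([ 0.3851, -0.3282,  0.1511]), np.float64(0.0023487564719375065))
junction (array([ 0.4337, -0.3195,  0.1044]), np.float64(0.0009263454150147123))
tip (array([ 0.4756, -0.3102,  0.0417]), np.float64(0.001320529076114628))
```

```bash
cat >> h.py <<'E'
from scipy.spatial.transform import Rotation as Ro
def Rt(yaw,a):
    y=np.radians(yaw);a=np.radians(a);h=np.array([np.cos(y),np.sin(y),0]);k=np.array([0,0,1.])
    z=np.sin(a)*h-np.cos(a)*k; x=-np.cos(a)*h-np.sin(a)*k
    return np.stack([x,np.cross(z,x),z],1)
def go(s,p,Rg):
    """turn first (tool frame), then shift in the turned frame; in row units"""
    R0=Ro.from_matrix(s["ee_rot"]).as_matrix()
    w=Ro.from_matrix(R0.T@Rg).as_rotvec(degrees=True)
    d=Rg.T@(np.asarray(p)-s["tcp_pos"])
    print("turn",np.round(w/45,3),"deg",round(np.linalg.norm(w),1),"shift",np.round(d/.1,3),"mm",np.round(np.linalg.norm(d)*1e3,1))
E
python3 - <<'E'
from h import *; from station import r
np.set_printoptions(precision=4,suppress=True)
s=r.sense(); R=Rt(11.8,30); G=np.array([.407,-.3245,.1252]); T=G+.019*R[:,2]
print(R,T); go(s,T-.1*R[:,2],R); print(r.grasp_offset)
E
```

```text
[[-0.8477 -0.2045  0.4894]
 [-0.1771  0.9789  0.1022]
 [-0.5    -0.     -0.866 ]] [ 0.4163 -0.3226  0.1087]
turn [ 0.083 -0.664  0.301] deg 33.0 shift [-1.092  2.054  0.935] mm 250.7
0.0187
```

```bash
python3 -m crank '[[-1,[0,0,0],[0.0166,-0.133,0.06]],[-1,[0,0,0],[0.0166,-0.133,0.06]],[-1,[0,0,0],[0.0166,-0.133,0.06]],[-1,[0,0,0],[0.0166,-0.133,0.06]],[-1,[0,0,0],[0.0166,-0.133,0.06]]]'
python3 -m crank '[[-1,[-0.137,0.257,0.117],[0,0,0]],[-1,[-0.137,0.257,0.117],[0,0,0]],[-1,[-0.137,0.257,0.117],[0,0,0]],[-1,[-0.137,0.257,0.117],[0,0,0]],[-1,[-0.137,0.257,0.117],[0,0,0]],[-1,[-0.137,0.257,0.117],[0,0,0]],[-1,[-0.137,0.257,0.117],[0,0,0]],[-1,[-0.137,0.257,0.117],[0,0,0]]]'
python3 - <<'E'
from h import *; from station import r
s=r.sense(); R=Rt(11.8,30); G=np.array([.407,-.3245,.1252]); go(s,G+.019*R[:,2],R)
c=r.capture("wrist"); cv2.imwrite("pics/w1.png",c["img"])
c=r.capture("scene"); cv2.imwrite("pics/s1.png",c["img"])
E
```

```text
time_s: 0.65
tcp_pos: [0.2714, -0.5632, 0.2228]
ee_rot: [[-0.845, -0.204, 0.495], [-0.177, 0.979, 0.101], [-0.505, -0.002, -0.863]]
wrist_force: [0.1, -0.2, -0.1]
gripper_width: 1.003
time_s: 1.45
tcp_pos: [0.3678, -0.3315, 0.1958]
ee_rot: [[-0.847, -0.205, 0.491], [-0.178, 0.979, 0.102], [-0.501, -0.001, -0.865]]
wrist_force: [1.6, 1.2, -0.2]
gripper_width: 1.001
turn [-0.001  0.002  0.002] deg 0.1 shift [ 0.008 -0.011  1.001] mm 100.1
```

View pics/w1.png

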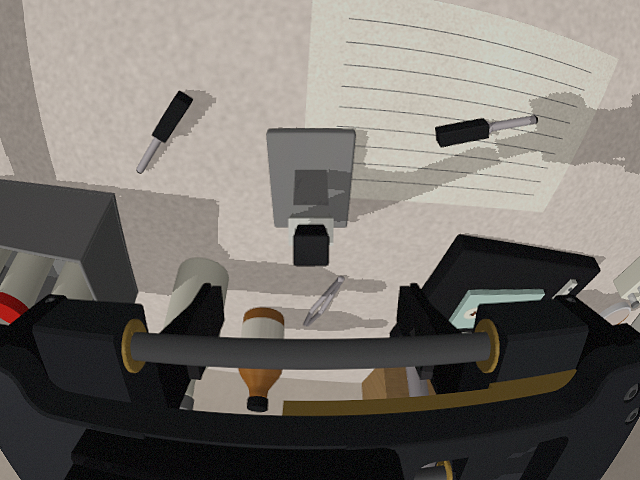

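View pics/s1.png

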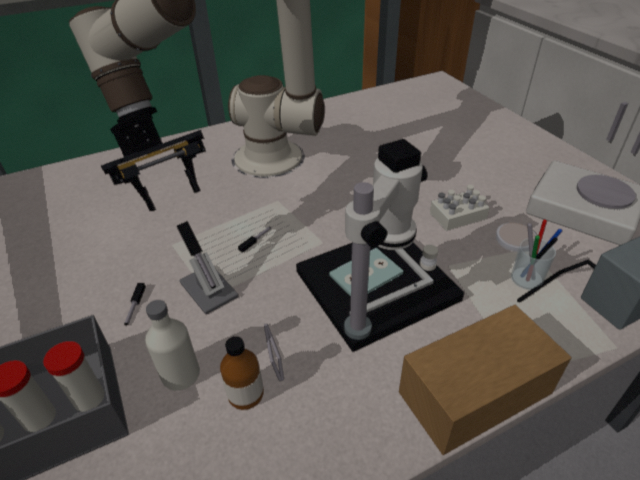

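The handle sits at column 311 in the wrist view, midway between the fingers at about 205 and 413. I'll advance along the tool z and grip.

```bash
python3 -m crank '[[-1,[0,0,0.2],[0,0,0]],[-1,[0,0,0.2],[0,0,0]],[-1,[0,0,0.2],[0,0,0]],[-1,[0,0,0.2],[0,0,0]],[-1,[0,0,0.1],[0,0,0]],[-1,[0,0,0.1],[0,0,0]],[-1,[0,0,0],[0,0,0]]]'
python3 - <<'E'
from h import *; from station import r
s=r.sense(); R=Rt(11.8,30); G=np.array([.407,-.3245,.1252]); go(s,G+.019*R[:,2],R)
c=r.capture("wrist"); cv2.imwrite("pics/w2.png",c["img"])
c=r.capture("scene"); crop(c["img"],100,130,280,320,4,"pics/s2.png")
E
```

```text
time_s: 2.25
tcp_pos: [0.4167, -0.3225, 0.1086]
ee_rot: [[-0.847, -0.206, 0.49], [-0.178, 0.979, 0.103], [-0.5, -0.0, -0.866]]
wrist_force: [-0.7, -0.1, 0.9]
gripper_width: 1.003
turn [0.    0.    0.001] deg 0.1 shift [ 0.003  0.    -0.003] mm 0.4
```

View pics/w2.png

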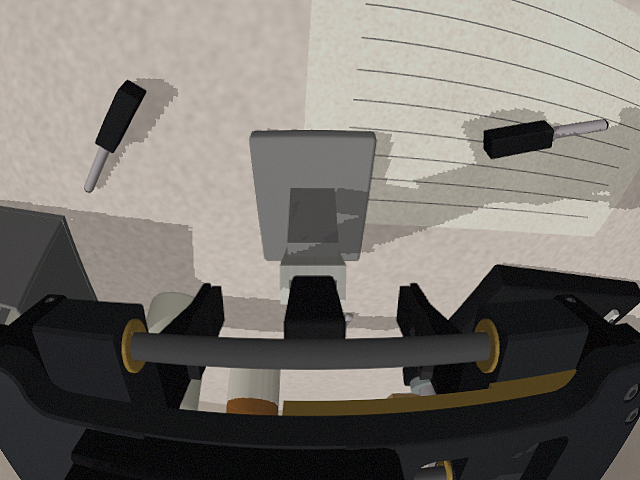

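View pics/s2.png

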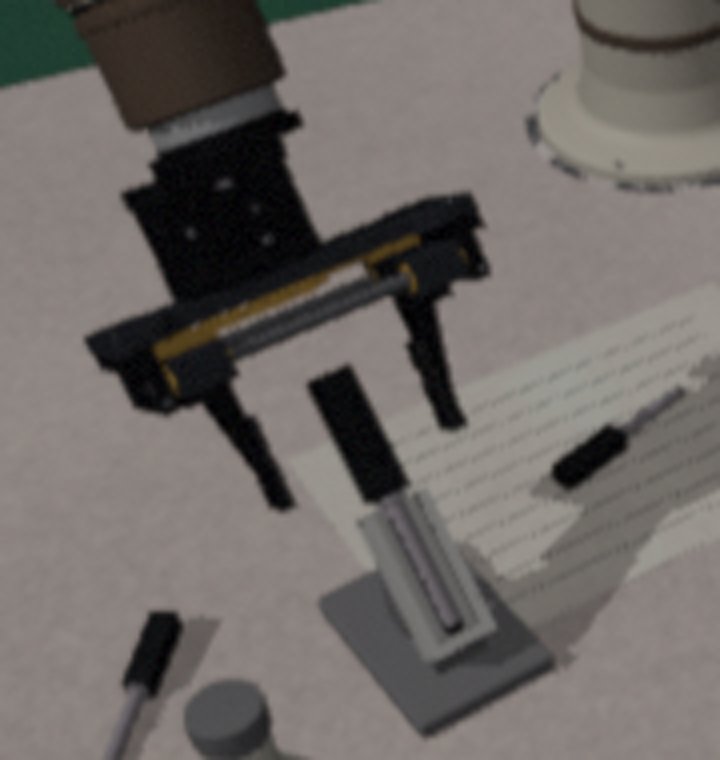

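The handle is centred between the open fingers, and the palm is clear of its top end. I'll close on it.

```bash
python3 -m crank '[[1,[0,0,0],[0,0,0]],[1,[0,0,0],[0,0,0]],[1,[0,0,0],[0,0,0]],[1,[0,0,0],[0,0,0]],[1,[0,0,0],[0,0,0]],[1,[0,0,0],[0,0,0]],[1,[0,0,0],[0,0,0]],[1,[0,0,0],[0,0,0]]]'
python3 - <<'E'
from h import *; from station import r
s=r.sense(); print(s["wrist_force"],s["moment"],s["tcp_pos"])
c=r.capture("wrist"); cv2.imwrite("pics/w3.png",c["img"])
c=r.capture("scene"); crop(c["img"],100,130,280,320,4,"pics/s3.png")
E
```

```text
time_s: 3.15
tcp_pos: [0.4167, -0.3226, 0.1096]
ee_rot: [[-0.847, -0.206, 0.491], [-0.179, 0.979, 0.102], [-0.501, -0.002, -0.865]]
wrist_force: [0.1, 0.5, 0.5]
gripper_width: 0.356
[0.09900784 0.45415165 0.52258018] [-0.29127944  1.0275835   0.04076838] [ 0.41673409 -0.32258671  0.10956869]
```

View pics/s3.png

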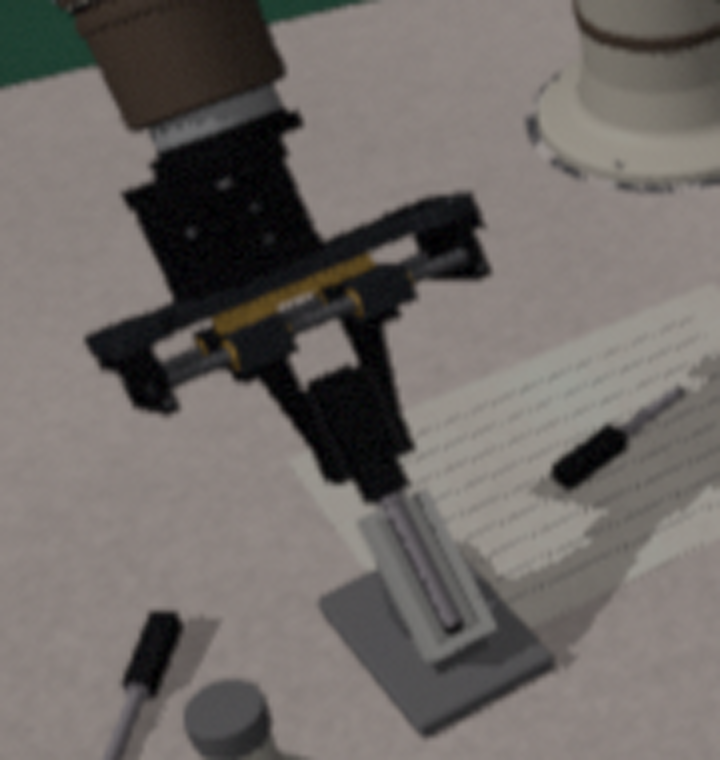

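```bash
python3 -m crank '[[1,[0,0,0],[0,0,0]],[1,[0,0,0],[0,0,0]],[1,[0,0,0],[0,0,0]],[1,[0,0,0],[0,0,0]]]'
python3 -m crank '[[1,[0,0,0],[0,0,0]],[1,[0,0,0],[0,0,0]]]'
python3 - <<'E'
from h import *; from station import r
c=r.capture("scene"); crop(c["img"],100,130,280,320,4,"pics/s4.png"); np.savez("pics/s4.npz",**c)
c=r.capture("top");  np.savez("pics/t4.npz",**c)
E
```

```text
time_s: 3.65
tcp_pos: [0.4166, -0.3225, 0.1095]
ee_rot: [[-0.847, -0.206, 0.491], [-0.179, 0.979, 0.102], [-0.501, -0.002, -0.865]]
wrist_force: [-0.8, 0.3, 0.2]
gripper_width: 0.25
time_s: 3.85
tcp_pos: [0.4167, -0.3225, 0.1095]
ee_rot: [[-0.847, -0.206, 0.491], [-0.179, 0.979, 0.102], [-0.501, -0.002, -0.865]]
wrist_force: [0.1, 1.2, -1.4]
gripper_width: 0.251
```

View pics/s4.png

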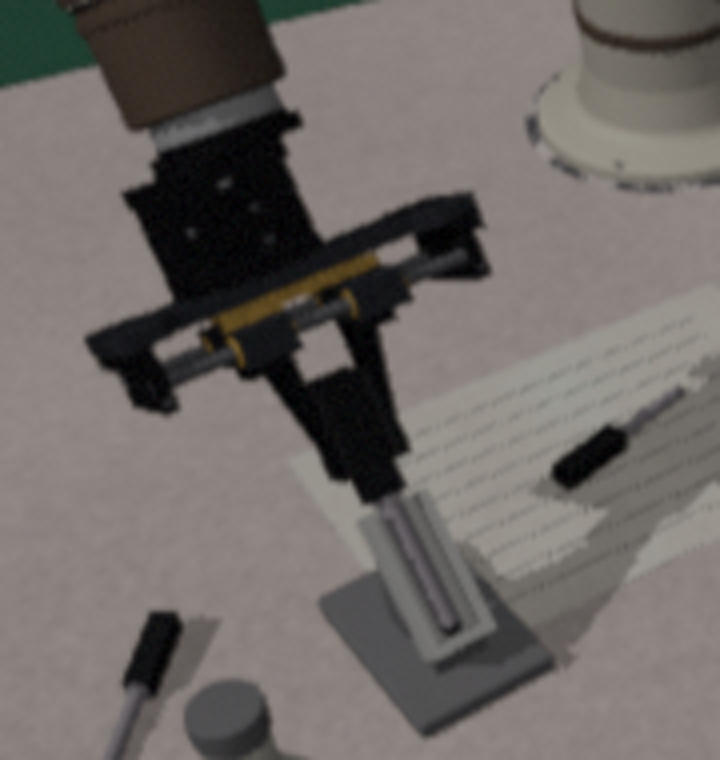

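The opening reads 21.8 mm, which matches the 22 mm handle, so it is gripped. I'll lift straight up.

```bash
python3 -m crank '[[1,[-0.05,0,-0.087],[0,0,0]],[1,[-0.05,0,-0.087],[0,0,0]],[1,[-0.1,0,-0.173],[0,0,0]],[1,[-0.1,0,-0.173],[0,0,0]],[1,[-0.1,0,-0.173],[0,0,0]],[1,[-0.1,0,-0.173],[0,0,0]],[1,[-0.1,0,-0.173],[0,0,0]],[1,[0,0,0],[0,0,0]]]'
python3 - <<'E'
from h import *; from station import r
np.set_printoptions(precision=4,suppress=True)
for n in ("scene","top"):
    c=r.capture(n); cv2.imwrite(f"pics/{n}5.png",c["img"]); np.savez(f"pics/{n}5.npz",**c)
    s=r.sense(); R=s["ee_rot"]; 
    tip=np.array([.4756,-.3102,.0417])+s["tcp_pos"]-np.array([.4167,-.3225,.1095]); print(n,tip,proj(c,tip))
S=load("pics/scene5.npz"); crop(S["img"],150,120,310,270,5,"pics/s5.png")
S=load("pics/top5.npz"); crop(S["img"],370,210,490,330,6,"pics/t5.png")
E
```

```text
time_s: 4.75
tcp_pos: [0.4177, -0.3236, 0.234]
ee_rot: [[-0.844, -0.206, 0.496], [-0.182, 0.979, 0.097], [-0.505, -0.009, -0.863]]
wrist_force: [0.1, -0.7, -1.1]
gripper_width: 0.253
scene [ 0.4759 -0.3104  0.1639] [201.642  241.9232]
top [ 0.4753 -0.3098  0.1623] [424.2448 268.0108]
```

View pics/s5.png

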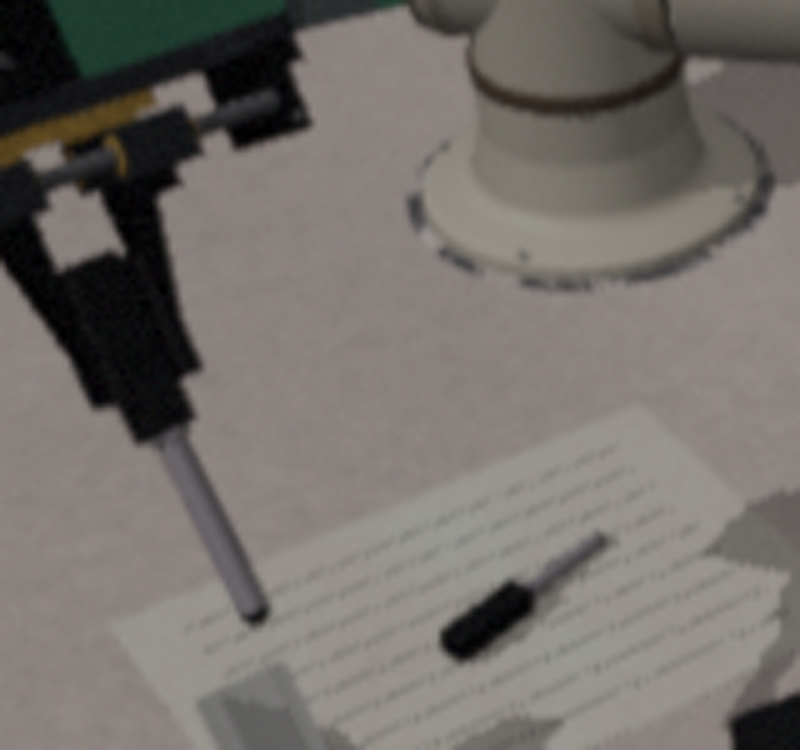

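View pics/t5.png

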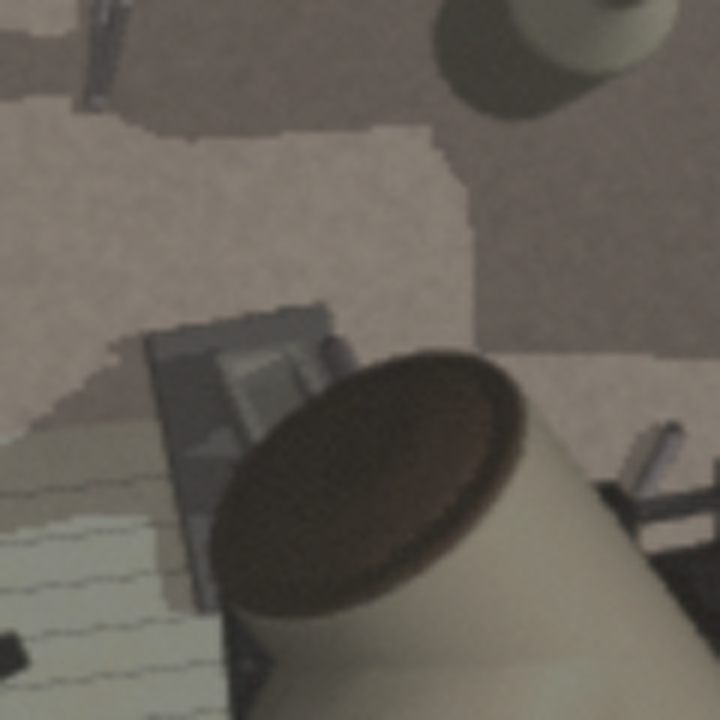

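```bash
cat >> h.py <<'E'
RG=np.array([[-0.847,-0.206,0.491],[-0.179,0.979,0.102],[-0.501,-0.002,-0.865]])
TT=RG.T@(np.array([.4756,-.3102,.0417])-np.array([.4167,-.3225,.1095]))
def tip(s): return s["tcp_pos"]+np.asarray(s["ee_rot"])@TT
MO=np.array([.6035,.0079,0]);MY=np.radians(1.47)
MR=np.array([[np.cos(MY),-np.sin(MY),0],[np.sin(MY),np.cos(MY),0],[0,0,1]])
def mic(p): return MR.T@(np.asarray(p)-MO)
def gotip(s,p,Rg=None):
    Rg=np.asarray(s["ee_rot"]) if Rg is None else Rg
    go(s,np.asarray(p)-Rg@TT,Rg)
E
python3 - <<'E'
from h import *; from station import r
np.set_printoptions(precision=4,suppress=True)
s=r.sense(); print(TT,tip(s)); gotip(s,[.575,-.120,.10],Rt(1.5,30)); print(mic([.588,-.0814,0]))
E
```

```text
[-0.0181  0.      0.0888] [ 0.4754 -0.3098  0.1624]
turn [0.113 0.003 0.201] deg 10.4 shift [-0.587  1.978  1.058] mm 231.9
[-0.0178 -0.0889  0.    ]
```

```bash
python3 -m crank '[[1,[0,0,0],[0.056,0,0.1]],[1,[0,0,0],[0.056,0,0.1]],[1,[-0.098,0.33,0.176],[0,0,0]],[1,[-0.098,0.33,0.176],[0,0,0]],[1,[-0.098,0.33,0.176],[0,0,0]],[1,[-0.098,0.33,0.176],[0,0,0]],[1,[-0.098,0.33,0.176],[0,0,0]],[1,[-0.098,0.33,0.176],[0,0,0]]]'
python3 -m crank '[[1,[0,0,0],[0,0,0]]]'
python3 - <<'E'
from h import *; from station import r
np.set_printoptions(precision=4,suppress=True)
s=r.sense(); print(tip(s),s["ee_rot"]); gotip(s,[.588,-.105,.045],Rt(1.5,30))
for n in ("scene","top"):
    c=r.capture(n); np.savez(f"pics/{n}6.npz",**c); print(proj(c,tip(s)))
S=load("pics/scene6.npz"); crop(S["img"],270,150,470,350,4,"pics/s6.png")
S=load("pics/top6.npz"); crop(S["img"],210,150,380,290,5,"pics/t6.png")
E
```

```text
time_s: 5.65
tcp_pos: [0.513, -0.1241, 0.1676]
ee_rot: [[-0.866, -0.027, 0.499], [-0.023, 1.0, 0.014], [-0.499, 0.001, -0.866]]
wrist_force: [0.2, -1.9, 0.2]
gripper_width: 0.248
time_s: 5.75
tcp_pos: [0.5117, -0.1234, 0.1655]
ee_rot: [[-0.869, -0.032, 0.495], [-0.028, 0.999, 0.015], [-0.495, -0.001, -0.869]]
wrist_force: [-0.6, -0.1, -1.4]
gripper_width: 0.252
[ 0.5714 -0.1216  0.0973] [[-0.8685 -0.0317  0.4947]
 [-0.0281  0.9995  0.0146]
 [-0.4949 -0.0012 -0.869 ]]
turn [ 0.002 -0.008  0.007] deg 0.5 shift [0.119 0.164 0.54 ] mm 57.6
[313.8981 265.4819]
[339.4245 228.0206]
```

View pics/s6.png

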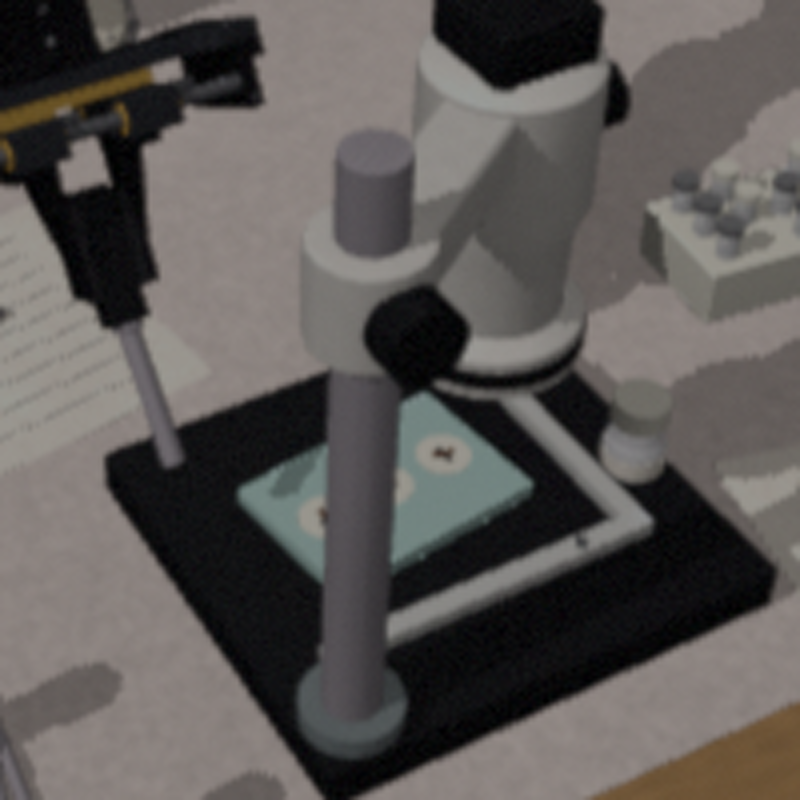

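View pics/t6.png

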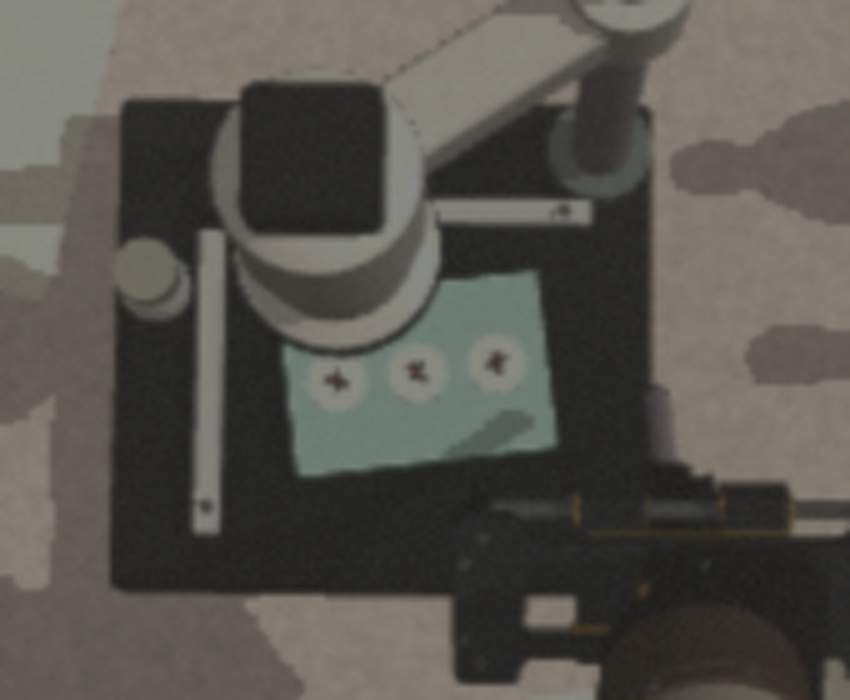

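```bash
python3 -m crank '[[1,[0.03,0.041,0.135],[0,0,0]],[1,[0.03,0.041,0.135],[0,0,0]],[1,[0.03,0.041,0.135],[0,0,0]],[1,[0.03,0.041,0.135],[0,0,0]],[1,[0,0,0],[0,0,0]]]'
python3 - <<'E'
from h import *; from station import r
np.set_printoptions(precision=4,suppress=True)
s=r.sense(); print(tip(s),s["wrist_force"],s["moment"])
E
python3 -m crank '[[1,[0.015,0,0.026],[0,0,0]],[1,[0,0,0],[0,0,0]]]'
python3 -m crank '[[1,[0.01,0,0.017],[0,0,0]],[1,[0,0,0],[0,0,0]]]'
```

```text
time_s: 6.35
tcp_pos: [0.5312, -0.1179, 0.1243]
ee_rot: [[-0.873, -0.033, 0.487], [-0.02, 0.999, 0.032], [-0.488, 0.018, -0.873]]
wrist_force: [0.3, -0.1, -1.2]
gripper_width: 0.25
[ 0.5903 -0.1146  0.0556] [ 0.3155 -0.1443 -1.2052] [-0.092   1.2303  0.031 ]
time_s: 6.55
tcp_pos: [0.5307, -0.1179, 0.1228]
ee_rot: [[-0.872, -0.036, 0.488], [-0.022, 0.999, 0.034], [-0.488, 0.019, -0.872]]
wrist_force: [-1.5, -0.4, -0.2]
gripper_width: 0.249
time_s: 6.75
tcp_pos: [0.5309, -0.1176, 0.1213]
ee_rot: [[-0.872, -0.037, 0.487], [-0.023, 0.999, 0.036], [-0.488, 0.02, -0.873]]
wrist_force: [0.2, -0.6, -0.8]
gripper_width: 0.254
```

Run:
```python
from h import *; from station import r
np.set_printoptions(precision=3,suppress=True)
s=r.sense(); print(s["joints"],s["effort"],s["joint_velocities"])
for n in ("scene","top"):
    c=r.capture(n); np.savez(f"pics/{n}7.npz",**c)
S=load("pics/scene7.npz"); crop(S["img"],270,150,470,350,4,"pics/s7.png");cv2.imwrite("pics/top7.png",load("pics/top7.npz")["img"])
```

```text
[  4.755  10.557 -40.998   1.771  -9.203 -94.604] [ -0.06  -24.013  14.079   2.857   1.126   0.056] [ 0.282 -0.025  0.01   0.595  0.153 -0.341]
```

View pics/s7.png

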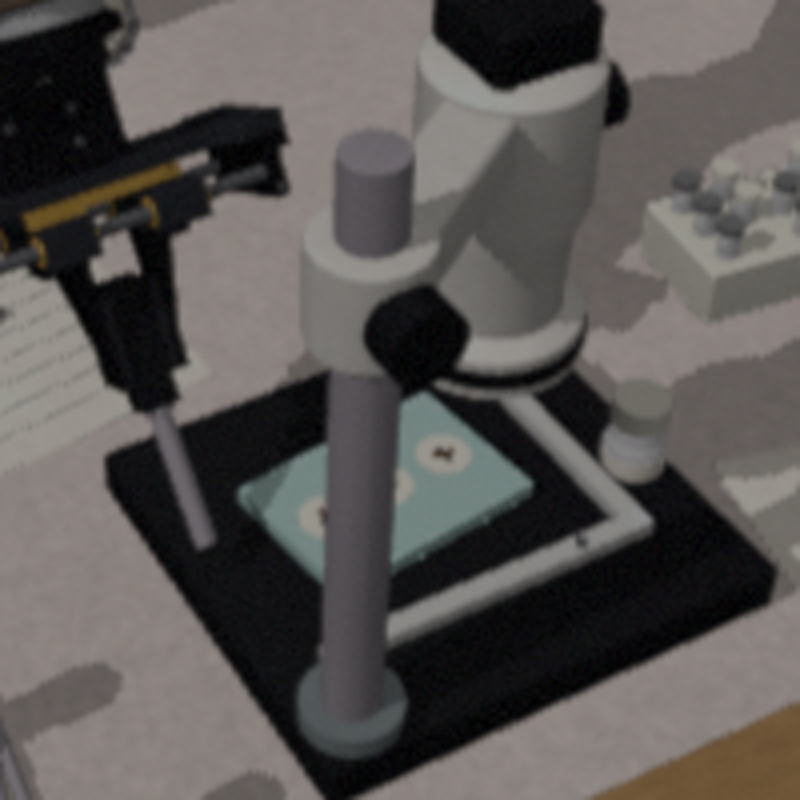

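View pics/top7.png

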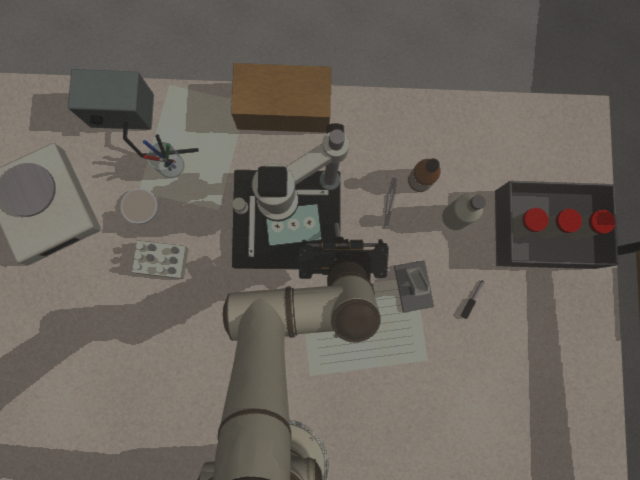

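The cause is joint 5 sitting on its limit (−9.2°), not contact. I'll reduce the tool tilt to 20°, which gives a pusher lean of 30°, still within the allowed range.

Run:
```python
from h import *; from station import r
s=r.sense(); print(tip(s)); gotip(s,[.587,-.112,.055],Rt(1.5,20))
```

```text
[ 0.59013608 -0.11385908  0.05262995]
turn [0.029 0.205 0.003] deg 9.3 shift [-0.119  0.04  -0.074] mm 14.6
```

```bash
python3 -m crank '[[1,[-0.06,0.02,-0.037],[0.01,0.07,0]],[1,[-0.06,0.02,-0.037],[0.01,0.07,0]],[1,[0,0,0],[0.01,0.065,0]],[1,[0,0,0],[0,0,0]]]'
python3 - <<'E'
from h import *; from station import r
s=r.sense(); print(tip(s),s["joints"]); gotip(s,[.587,-.112,.042],Rt(1.5,20))
E
```

```text
time_s: 7.25
tcp_pos: [0.5402, -0.113, 0.1344]
ee_rot: [[-0.938, -0.029, 0.345], [-0.028, 1.0, 0.008], [-0.345, -0.002, -0.939]]
wrist_force: [-0.2, -0.6, -1.0]
gripper_width: 0.248
[ 0.58782951 -0.11167018  0.05728957] [  5.88577555  11.79092848 -33.29951635   3.68884207 -24.85229694
 -97.29583613]
turn [-0.001  0.004  0.004] deg 0.2 shift [ 0.058 -0.003  0.14 ] mm 15.2
```

Now the tool is free again. I'll lower in steps to feel for the stage.

```bash
python3 -m crank '[[1,[0.02,0,0.05],[0,0,0]],[1,[0.02,0,0.05],[0,0,0]],[1,[0.01,0,0.028],[0,0,0]],[1,[0,0,0],[0,0,0]]]'
for i in 1; do python3 -m crank '[[1,[0.0035,0,0.0095],[0,0,0]],[1,[0.0035,0,0.0095],[0,0,0]],[1,[0,0,0],[0,0,0]]]'; done
python3 - <<'E'
from h import *; from station import r
s=r.sense(); print(tip(s),s["wrist_force"])
E
```

```text
time_s: 7.65
tcp_pos: [0.5367, -0.1136, 0.1183]
ee_rot: [[-0.94, -0.027, 0.339], [-0.026, 1.0, 0.008], [-0.34, -0.002, -0.941]]
wrist_force: [-0.9, 0.3, -1.0]
gripper_width: 0.251
time_s: 7.95
tcp_pos: [0.5378, -0.1135, 0.1174]
ee_rot: [[-0.939, -0.028, 0.342], [-0.026, 1.0, 0.008], [-0.342, -0.001, -0.94]]
wrist_force: [0.2, -0.0, -1.5]
gripper_width: 0.246
[ 0.58515783 -0.11222846  0.04012323] [ 0.24380583 -0.03677271 -1.51774618]
```

```bash
python3 -m crank '[[1,[0.0035,0,0.0095],[0,0,0]],[1,[0,0,0],[0,0,0]]]' | egrep 'tcp|force'
python3 -m crank '[[1,[0.0035,0,0.0095],[0,0,0]],[1,[0,0,0],[0,0,0]]]' | egrep 'tcp|force'
python3 -m crank '[[1,[0.0035,0,0.0095],[0,0,0]],[1,[0,0,0],[0,0,0]]]' | egrep 'tcp|force'
python3 - <<'E'
from h import *; from station import r
s=r.sense(); print(tip(s),s["wrist_force"])
E
```

```text
tcp_pos: [0.5378, -0.1134, 0.1164]
wrist_force: [-0.8, -0.3, -0.5]
tcp_pos: [0.538, -0.1134, 0.1158]
wrist_force: [-0.1, 0.0, 1.4]
tcp_pos: [0.5381, -0.1135, 0.1155]
wrist_force: [-4.7, 0.9, 6.7]
[ 0.58554431 -0.11224576  0.03826955] [-4.73040078  0.87787629  6.68037764]
```

```bash
python3 -m crank '[[1,[-0.0085,0,-0.0235],[0,0,0]],[1,[0,0,0],[0,0,0]],[1,[0,0.08,0],[0,0,0]],[1,[0,0.08,0],[0,0,0]],[1,[0,0.06,0],[0,0,0]],[1,[0,0,0],[0,0,0]]]'
python3 - <<'E'
from h import *; from station import r
s=r.sense(); print(tip(s),mic(tip(s)),s["wrist_force"])
E
```

```text
time_s: 9.15
tcp_pos: [0.537, -0.091, 0.1166]
ee_rot: [[-0.94, -0.029, 0.341], [-0.028, 1.0, 0.008], [-0.341, -0.002, -0.94]]
wrist_force: [0.0, -0.3, -0.6]
gripper_width: 0.248
[ 0.58428346 -0.08967957  0.03923919] [-0.02171348 -0.09705449  0.03923919] [ 0.04819016 -0.29703203 -0.62825835]
```

```bash
python3 -m crank '[[1,[-0.0034,0.02,-0.0094],[0,0,0]],[1,[0,0.02,0],[0,0,0]],[1,[0,0.02,0],[0,0,0]],[1,[0,0.02,0],[0,0,0]],[1,[0,0.02,0],[0,0,0]],[1,[0,0.02,0],[0,0,0]],[1,[0,0.02,0],[0,0,0]],[1,[0,0.02,0],[0,0,0]]]'
python3 - <<'E'
from h import *; from station import r
s=r.sense(); print(tip(s),mic(tip(s)),s["wrist_force"])
E
```

```text
time_s: 9.95
tcp_pos: [0.5365, -0.0756, 0.1178]
ee_rot: [[-0.94, -0.027, 0.341], [-0.026, 1.0, 0.008], [-0.341, -0.002, -0.94]]
wrist_force: [-0.4, -3.0, 0.0]
gripper_width: 0.252
[ 0.58386473 -0.07443102  0.04052829] [-0.02174089 -0.08180021  0.04052829] [-3.54424413e-01 -2.95268212e+00  1.62863660e-03]
```

```bash
python3 -m crank '[[1,[0,0.02,0],[0,0,0]],[1,[0,0.02,0],[0,0,0]],[1,[0,0.02,0],[0,0,0]],[1,[0,0.02,0],[0,0,0]],[1,[0,0.02,0],[0,0,0]],[1,[0,0,0],[0,0,0]]]'
python3 - <<'E'
from h import *; from station import r
for n in ("scene","top"):
    c=r.capture(n); np.savez(f"pics/{n}8.npz",**c)
S=load("pics/scene8.npz"); crop(S["img"],270,150,470,350,4,"pics/s8.png");
S=load("pics/top8.npz"); crop(S["img"],220,155,360,280,5,"pics/t8.png");
s=r.sense(); print(tip(s),mic(tip(s)),s["wrist_force"])
E
```

```text
time_s: 10.55
tcp_pos: [0.5364, -0.0651, 0.1178]
ee_rot: [[-0.939, -0.028, 0.342], [-0.027, 1.0, 0.008], [-0.342, -0.001, -0.94]]
wrist_force: [0.4, -1.9, 0.5]
gripper_width: 0.25
[ 0.58384194 -0.06395474  0.04051202] [-0.02149492 -0.07132679  0.04051202] [-0.53517949 -0.75029787 -0.75603402]
```

View pics/s8.png

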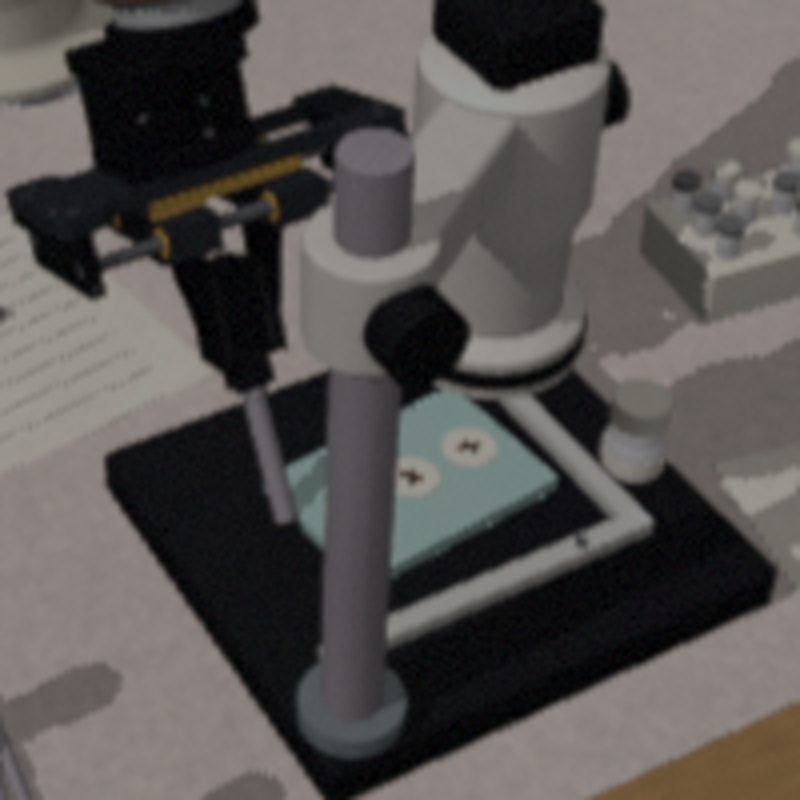

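View pics/t8.png

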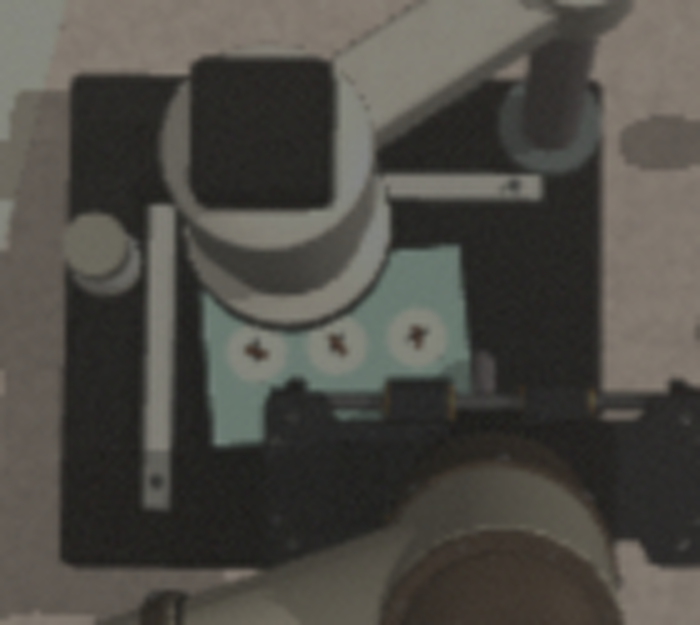

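The plate is sliding left and turning square. The gap to the left strip is about 14 mm at the rear and 18 mm at the front. I'll continue.

```bash
python3 -m crank '[[1,[0,0.02,0],[0,0,0]],[1,[0,0.02,0],[0,0,0]],[1,[0,0.02,0],[0,0,0]],[1,[0,0.02,0],[0,0,0]],[1,[0,0.015,0],[0,0,0]],[1,[0,0.01,0],[0,0,0]],[1,[0,0.01,0],[0,0,0]],[1,[0,0,0],[0,0,0]]]'
python3 - <<'E'
from h import *; from station import r
for n in ("scene","top"):
    c=r.capture(n); np.savez(f"pics/{n}9.npz",**c)
S=load("pics/scene9.npz"); crop(S["img"],270,150,470,350,4,"pics/s9.png");
S=load("pics/top9.npz"); crop(S["img"],220,155,360,280,5,"pics/t9.png");
s=r.sense(); print(tip(s),mic(tip(s)),s["wrist_force"])
E
```

```text
time_s: 11.45
tcp_pos: [0.5361, -0.0538, 0.1178]
ee_rot: [[-0.939, -0.028, 0.342], [-0.027, 1.0, 0.008], [-0.342, -0.001, -0.94]]
wrist_force: [-0.5, -1.7, -0.2]
gripper_width: 0.249
[ 0.58351308 -0.05261867  0.04051693] [-0.02153286 -0.05998601  0.04051693] [-0.27907559 -1.71942825  0.10958562]
```

View pics/s9.png

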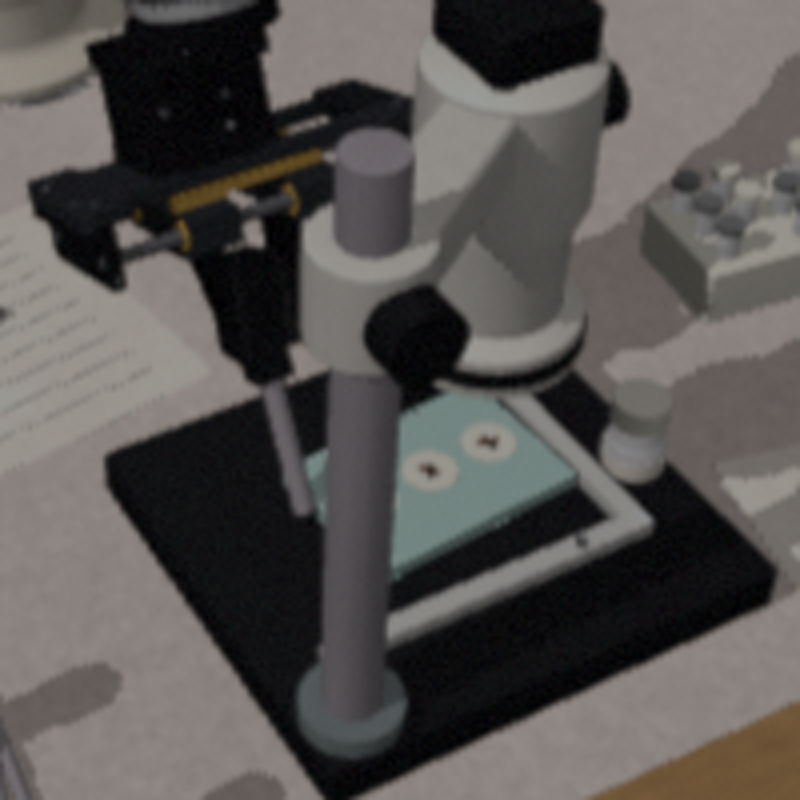

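View pics/t9.png

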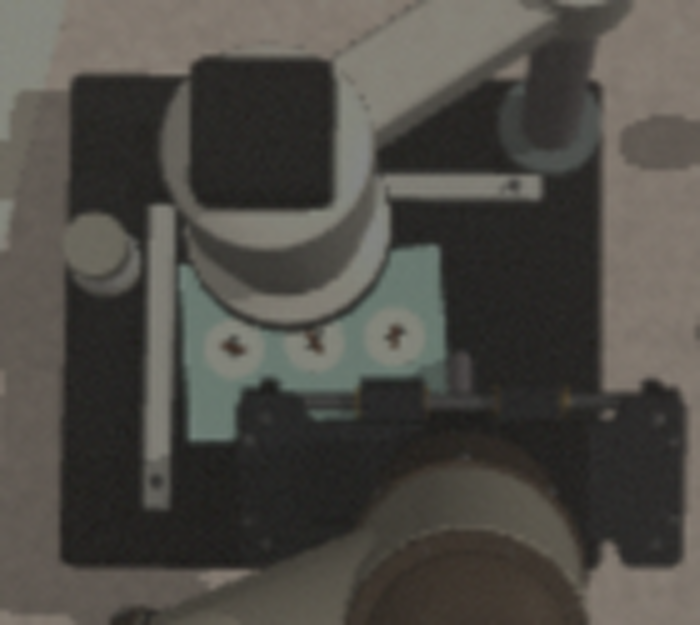

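```bash
python3 -m crank '[[1,[0,0.012,0],[0,0,0]],[1,[0,0.012,0],[0,0,0]],[1,[0,0.012,0],[0,0,0]]]' | egrep "tcp|force"
python3 -m crank '[[1,[0,0.012,0],[0,0,0]],[1,[0,0.012,0],[0,0,0]]]' | egrep "tcp|force"
python3 -m crank '[[1,[0,0.01,0],[0,0,0]],[1,[0,0,0],[0,0,0]]]' | egrep "tcp|force"
```

```text
tcp_pos: [0.5359, -0.0505, 0.1178]
wrist_force: [0.7, -6.2, -0.5]
tcp_pos: [0.5351, -0.0493, 0.1178]
wrist_force: [-0.2, -10.9, 2.9]
tcp_pos: [0.5347, -0.049, 0.1178]
wrist_force: [-0.4, -10.8, 2.8]
```

Run:
```python
from h import *; from station import r
for n in ("scene","top"):
    c=r.capture(n); np.savez(f"pics/{n}10.npz",**c)
S=load("pics/scene10.npz"); crop(S["img"],330,230,450,320,6,"pics/s10.png");
S=load("pics/top10.npz"); crop(S["img"],230,180,340,250,7,"pics/t10.png");
s=r.sense(); print(tip(s),mic(tip(s)),s["wrist_force"])
```

```text
[ 0.58181615 -0.0480768   0.04035633] [-0.02311272 -0.05540211  0.04035633] [ -0.46129395 -12.00225936   2.93647446]
```

View pics/s10.png

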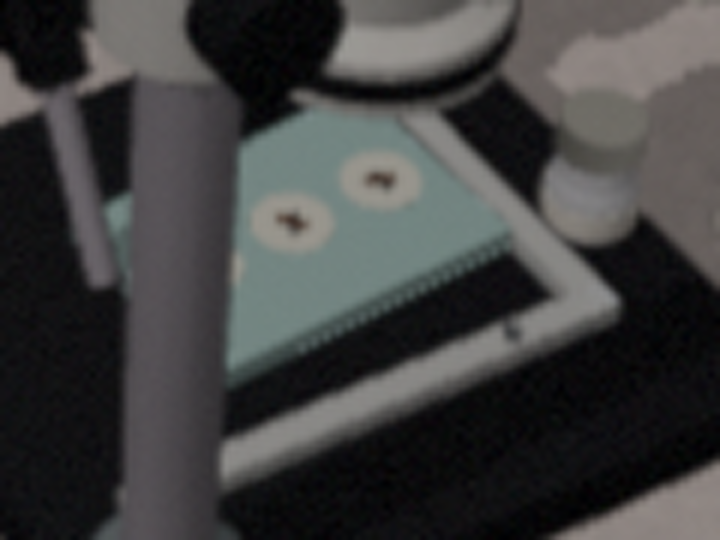

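View pics/t10.png

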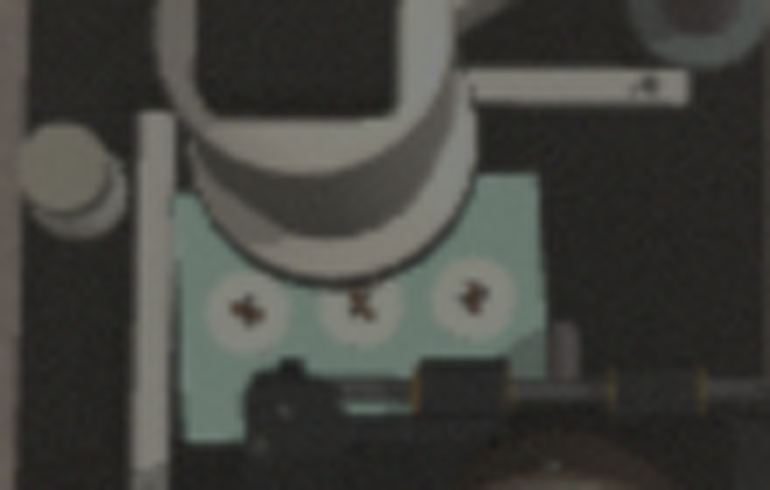

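```bash
python3 -m crank '[[1,[0,0,0],[0,0,0]]]' | egrep "tcp|force"
python3 - <<'E'
from h import *; from station import r
np.set_printoptions(precision=3,suppress=True)
s=r.sense(); print(s["wrist_force"],s["moment"],s["joints"],tip(s)-s["tcp_pos"]); print(r.__class__, [x for x in dir(r) if x[0]!='_'])
E
```

```text
tcp_pos: [0.5347, -0.049, 0.1178]
wrist_force: [-0.9, -10.9, 3.2]
[ -0.911 -10.881   3.161] [-4.198  0.473 -1.647] [  14.283   11.664  -40.031   13.619  -19.529 -114.903] [ 0.047  0.001 -0.077]
<class 'host.Robot'> ['PlanningError', 'capture', 'finish_job', 'grasp_offset', 'sense']
```

The tip's own friction blocks the turn here: the right edge has to slide under it, and 11 N doesn't shift it. I'll back off and push the front edge forward, left of centre, which both turns and advances the plate.

```bash
python3 -m crank '[[1,[0,-0.05,0],[0,0,0]],[1,[0,-0.15,0],[0,0,0]],[1,[-0.17,0,-0.4],[0,0,0]],[1,[0,0,0],[0,0,0]]]'
python3 - <<'E'
from h import *; from station import r
np.set_printoptions(precision=4,suppress=True)
T=load("pics/top10.npz")
p7=lambda x,y:(230+(x+.5)/7-.5,180+(y+.5)/7-.5)
for n,p in dict(FL=(185,443),RL=(178,193),RR=(540,172),R2=(547,375)).items(): print(n,mic(onz(T,*p7(*p),.04)))
print("left strip",mic(onz(T,*p7(175,113),.038)),mic(onz(T,*p7(168,489),.038)),"rear strip front",mic(onz(T,*p7(690,104),.038)),mic(onz(T,*p7(480,101),.038)))
s=r.sense(); print(tip(s),mic(tip(s))); 
t=MO+MR@np.array([-.075,.035,.07]); print(t); gotip(s,t,Rt(1.5,20))
E
```

```text
time_s: 12.85
tcp_pos: [0.544, -0.0657, 0.1675]
ee_rot: [[-0.935, -0.03, 0.355], [-0.028, 1.0, 0.011], [-0.355, -0.0, -0.935]]
wrist_force: [1.7, 0.2, -0.1]
gripper_width: 0.25
FL [-0.0638  0.0742  0.04  ]
RL [0.026  0.0781 0.04  ]
RR [ 0.0343 -0.0506  0.04  ]
R2 [-0.0391 -0.0533  0.04  ]
left strip [0.0555 0.0799 0.038 ] [-0.08    0.0802  0.038 ] rear strip front [ 0.06   -0.1045  0.038 ] [ 0.0606 -0.0291  0.038 ]
[ 0.5925 -0.0642  0.0908] [-0.0129 -0.0718  0.0908]
[0.5276 0.041  0.07  ]
turn [0.002 0.017 0.004] deg 0.8 shift [ 0.643  1.07  -0.019] mm 124.8
```

```bash
python3 -m crank '[[1,[0.185,0.268,-0.012],[0,0,0]],[1,[0.185,0.268,-0.012],[0,0,0]],[1,[0.185,0.268,-0.012],[0,0,0]],[1,[0.185,0.268,-0.012],[0,0,0]],[1,[0,0,0],[0,0.017,0]],[1,[0,0,0],[0,0,0]]]'
python3 - <<'E'
from h import *; from station import r
np.set_printoptions(precision=4,suppress=True)
s=r.sense(); print(tip(s),mic(tip(s)),s["joints"]); 
t=MO+MR@np.array([-.085,.035,.0405]); print(t); gotip(s,t,Rt(1.5,20))
E
```

```text
time_s: 13.45
tcp_pos: [0.465, 0.04, 0.1406]
ee_rot: [[-0.943, -0.031, 0.33], [-0.029, 1.0, 0.01], [-0.331, 0.0, -0.944]]
wrist_force: [0.4, -0.3, -0.6]
gripper_width: 0.252
[0.5114 0.0415 0.0628] [-0.0912  0.036   0.0628] [  29.3066    2.7119  -49.7941   24.0719  -21.9854 -138.719 ]
[0.5176 0.0407 0.0405]
turn [ 0.002 -0.015  0.005] deg 0.7 shift [ 0.029 -0.007  0.233] mm 23.5
```

```bash
python3 -m crank '[[1,[0.01,0,0.08],[0,-0.015,0]],[1,[0.01,0,0.08],[0,0,0]],[1,[0.01,0,0.06],[0,0,0]],[1,[0,0,0],[0,0,0]]]'
python3 - <<'E'
from h import *; from station import r
np.set_printoptions(precision=4,suppress=True)
s=r.sense(); print(tip(s),mic(tip(s)),s["wrist_force"],s["joints"]); 
t=MO+MR@np.array([-.075,.035,.0404]); print(t); gotip(s,t,Rt(1.5,20))
c=r.capture("scene"); crop(c["img"],270,150,470,350,4,"pics/s11.png")
E
```

```text
time_s: 13.85
tcp_pos: [0.4694, 0.0382, 0.1179]
ee_rot: [[-0.94, -0.027, 0.339], [-0.026, 1.0, 0.008], [-0.339, -0.001, -0.941]]
wrist_force: [-0.1, -0.0, -1.4]
gripper_width: 0.252
[0.5165 0.0394 0.0405] [-0.0861  0.0337  0.0405] [-0.058  -0.0087 -1.3809] [  26.7728    5.1017  -54.1727   33.8759  -15.1603 -146.8075]
[0.5276 0.041  0.0404]
turn [-0.001 -0.004  0.002] deg 0.2 shift [-0.102  0.012  0.04 ] mm 11.0
```

View pics/s11.png

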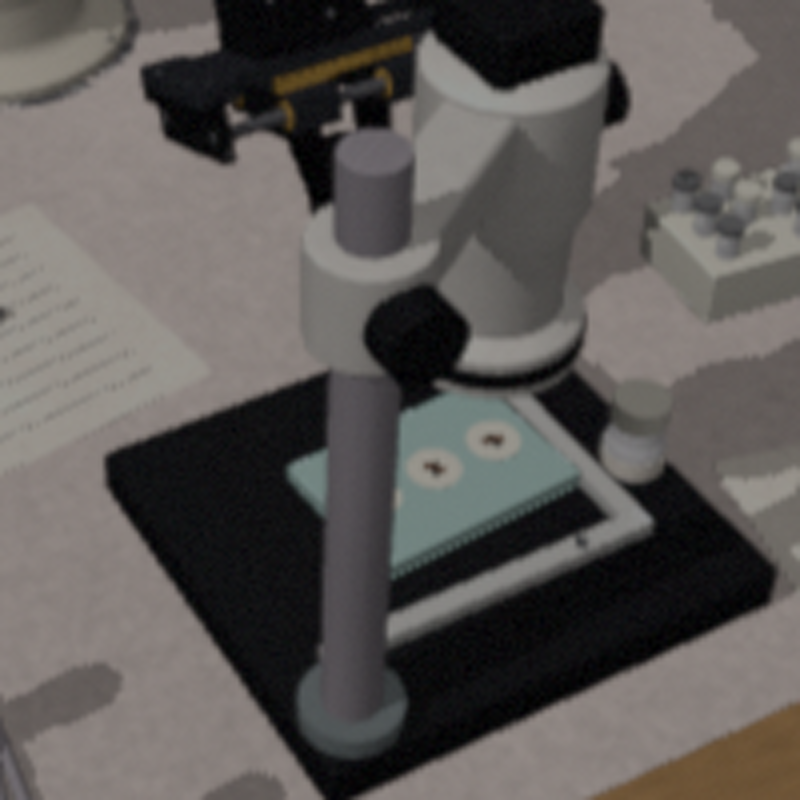

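```bash
python3 -m crank '[[1,[-0.03,0,0.011],[0,0,0]],[1,[-0.03,0,0.011],[0,0,0]],[1,[-0.03,0,0.011],[0,0,0]],[1,[-0.02,0,0.007],[0,0,0]],[1,[-0.02,0,0.007],[0,0,0]],[1,[-0.02,0,0.007],[0,0,0]],[1,[-0.02,0,0.007],[0,0,0]],[1,[-0.02,0,0.007],[0,0,0]]]'
python3 - <<'E'
from h import *; from station import r
np.set_printoptions(precision=4,suppress=True)
s=r.sense(); print(tip(s),mic(tip(s)),s["wrist_force"],s["joints"]);
E
```

```text
time_s: 14.7
tcp_pos: [0.4896, 0.039, 0.1186]
ee_rot: [[-0.94, -0.028, 0.34], [-0.027, 1.0, 0.008], [-0.34, -0.002, -0.94]]
wrist_force: [-0.7, 0.1, -1.3]
gripper_width: 0.254
[0.5368 0.0402 0.0413] [-0.0658  0.034   0.0413] [-0.6781  0.1283 -1.2645] [  26.0715    7.0237  -51.1115   31.2826  -15.897  -143.4582]
```

```bash
python3 -m crank '[[1,[-0.016,0,0.0155],[0,0,0]],[1,[-0.019,0,0.007],[0,0,0]],[1,[-0.019,0,0.007],[0,0,0]],[1,[-0.019,0,0.007],[0,0,0]],[1,[-0.019,0,0.007],[0,0,0]],[1,[-0.019,0,0.007],[0,0,0]]]'
python3 - <<'E'
from h import *; from station import r
np.set_printoptions(precision=4,suppress=True)
s=r.sense(); print(tip(s),mic(tip(s)),s["wrist_force"],s["joints"]); 
c=r.capture("scene"); crop(c["img"],270,150,470,350,4,"pics/s12.png")
E
```

```text
time_s: 15.3
tcp_pos: [0.5016, 0.0393, 0.1175]
ee_rot: [[-0.94, -0.028, 0.34], [-0.027, 1.0, 0.008], [-0.34, -0.002, -0.941]]
wrist_force: [-1.8, -0.5, -2.3]
gripper_width: 0.251
[0.5488 0.0405 0.0401] [-0.0538  0.034   0.0401] [-1.7763 -0.4736 -2.2677] [  25.5462    8.3014  -49.4384   30.1506  -16.1134 -141.822 ]
```

View pics/s12.png

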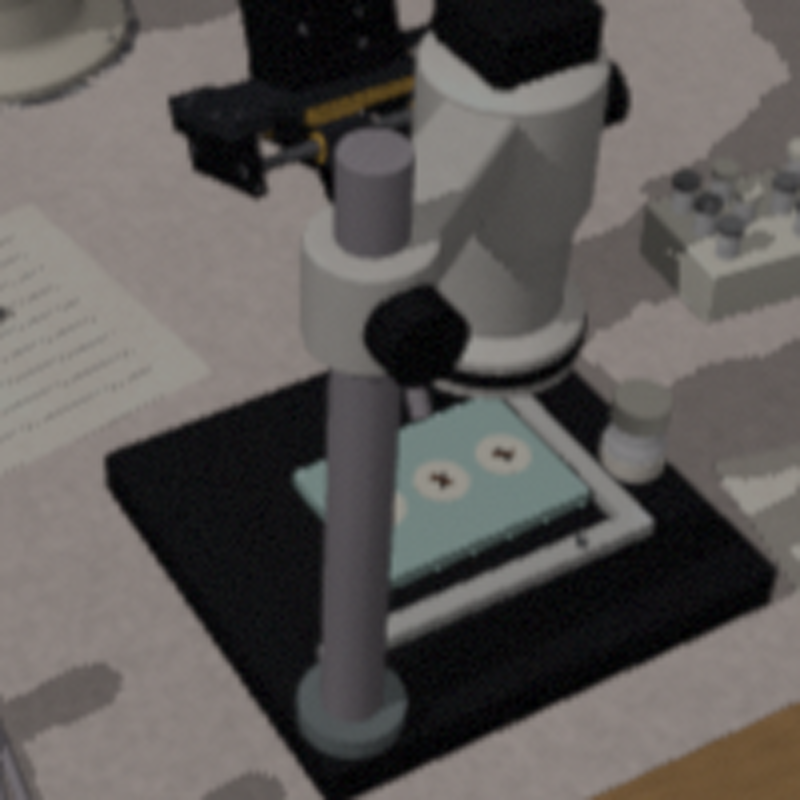

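The plate is advancing along the left strip. I'll continue.

```bash
python3 -m crank '[[1,[-0.019,0,0.007],[0,0,0]],[1,[-0.019,0,0.007],[0,0,0]],[1,[-0.019,0,0.007],[0,0,0]],[1,[-0.019,0,0.007],[0,0,0]],[1,[-0.019,0,0.007],[0,0,0]],[1,[-0.019,0,0.007],[0,0,0]]]'
python3 - <<'E'
from h import *; from station import r
np.set_printoptions(precision=4,suppress=True)
s=r.sense(); print(tip(s),mic(tip(s)),s["wrist_force"]); 
c=r.capture("scene"); crop(c["img"],330,230,450,320,6,"pics/s13.png");np.savez("pics/s13.npz",**c)
c=r.capture("top"); crop(c["img"],230,180,340,250,7,"pics/t13.png");np.savez("pics/t13.npz",**c)
E
```

```text
time_s: 15.95
tcp_pos: [0.5139, 0.0397, 0.1176]
ee_rot: [[-0.94, -0.028, 0.34], [-0.027, 1.0, 0.008], [-0.34, -0.001, -0.94]]
wrist_force: [-2.0, 1.5, -1.1]
gripper_width: 0.253
[0.5612 0.0409 0.0403] [-0.0414  0.0341  0.0403] [-2.0383  1.5204 -1.0633]
```

View pics/s13.png

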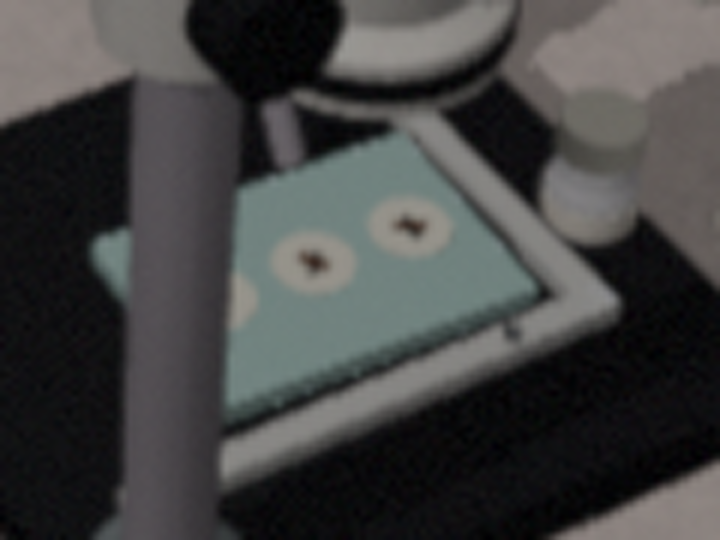

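View pics/t13.png

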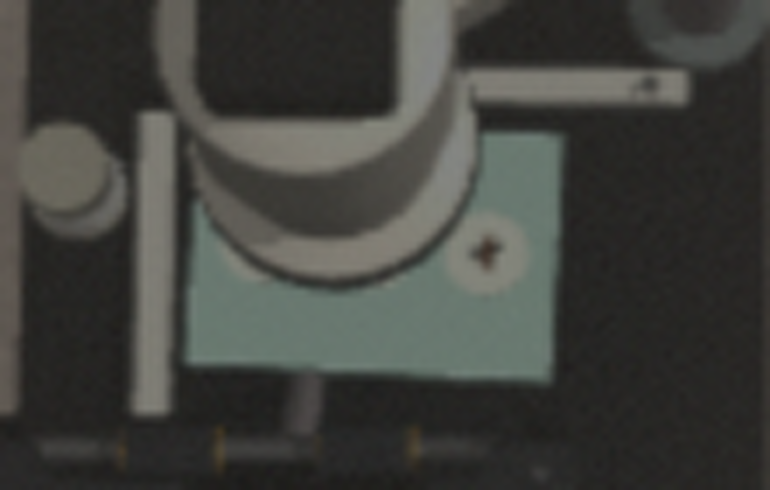

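The plate has over-turned slightly clockwise. Its rear-left corner now leads, with a left gap of about 4 mm. I'll shift the tip 32 mm right along the front edge and keep pushing.

```bash
python3 -m crank '[[1,[-0,0,0],[0,0,0]],[1,[0.057,0,-0.021],[0,0,0]],[1,[0,-0.11,0],[0,0,0]],[1,[0,-0.11,0],[0,0,0]],[1,[0,-0.1,0],[0,0,0]],[1,[0,0,0],[0,0,0]]]'
python3 - <<'E'
from h import *; from station import r
np.set_printoptions(precision=4,suppress=True)
s=r.sense(); print(mic(tip(s)),s["wrist_force"],s["joints"]);
E
python3 -m crank '[[1,[-0.019,0,0.007],[0,0,0]],[1,[-0.019,0,0.007],[0,0,0]],[1,[-0.019,0,0.007],[0,0,0]],[1,[-0.019,0,0.007],[0,0,0]],[1,[-0.01,0,0.0035],[0,0,0]]]'
python3 - <<'E'
from h import *; from station import r
np.set_printoptions(precision=4,suppress=True)
s=r.sense(); print(mic(tip(s)),s["wrist_force"],s["joints"]);
E
```

```text
time_s: 16.65
tcp_pos: [0.5086, 0.0071, 0.1181]
ee_rot: [[-0.94, -0.026, 0.341], [-0.025, 1.0, 0.008], [-0.341, -0.001, -0.94]]
wrist_force: [0.4, 0.3, -1.2]
gripper_width: 0.248
[-0.0476  0.0016  0.0408] [ 0.396   0.2807 -1.2179] [  21.7331    8.786   -47.2238   24.5024  -16.625  -132.6772]
time_s: 17.15
tcp_pos: [0.5171, 0.0074, 0.1171]
ee_rot: [[-0.941, -0.027, 0.338], [-0.027, 1.0, 0.007], [-0.338, -0.002, -0.941]]
wrist_force: [-3.6, -0.8, 0.1]
gripper_width: 0.248
[-0.0393  0.0017  0.0397] [-3.5622 -0.8038  0.1483] [  21.499     9.7325  -45.8216   23.4713  -17.1549 -131.3357]
```

```bash
python3 -m crank '[[1,[-0.0095,0,0.0034],[0,0,0]],[1,[-0.0095,0,0.0034],[0,0,0]],[1,[-0.0095,0,0.0034],[0,0,0]]]' | egrep "tcp|force"
python3 -m crank '[[1,[-0.0095,0,0.0034],[0,0,0]],[1,[0,0,0],[0,0,0]]]' | egrep "tcp|force"
python3 - <<'E'
from h import *; from station import r
np.set_printoptions(precision=4,suppress=True)
s=r.sense(); print(mic(tip(s)),s["wrist_force"]); 
c=r.capture("scene"); crop(c["img"],330,230,450,320,6,"pics/s14.png");np.savez("pics/s14.npz",**c)
c=r.capture("top"); crop(c["img"],230,180,340,250,7,"pics/t14.png");np.savez("pics/t14.npz",**c)
E
```

```text
tcp_pos: [0.5206, 0.0077, 0.1174]
wrist_force: [-2.1, -0.6, -2.2]
tcp_pos: [0.5218, 0.0078, 0.1176]
wrist_force: [-1.5, -0.0, -2.3]
[-0.0344  0.0021  0.0402] [-1.5278 -0.0325 -2.3184]
```

View pics/s14.png

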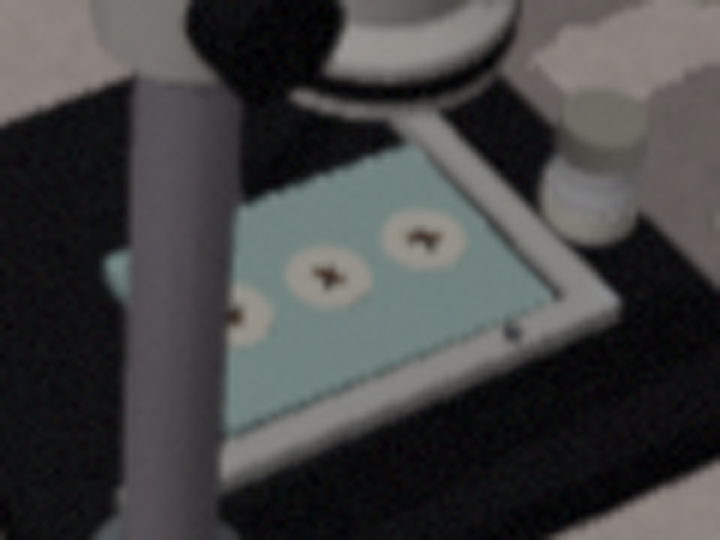

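View pics/t14.png

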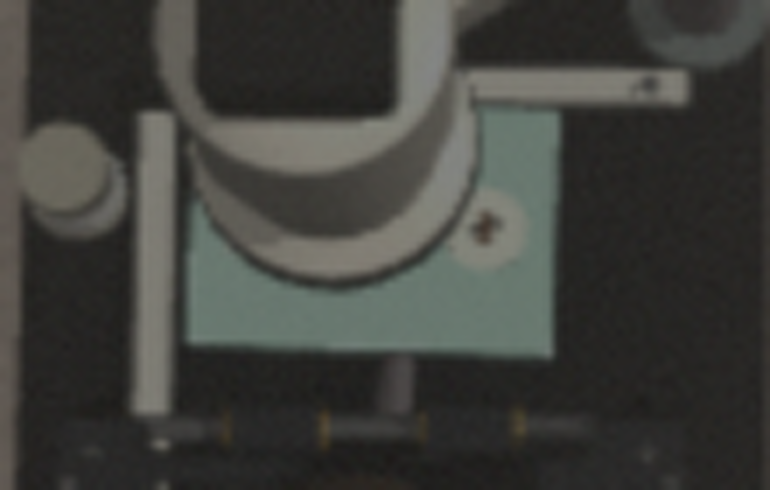

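```bash
python3 -m crank '[[1,[-0.0095,0,0.0034],[0,0,0]],[1,[0,0,0],[0,0,0]]]' | egrep "tcp|force"
python3 -m crank '[[1,[-0.0095,0,0.0034],[0,0,0]],[1,[0,0,0],[0,0,0]]]' | egrep "tcp|force"
python3 -m crank '[[1,[-0.0095,0,0.0034],[0,0,0]],[1,[0,0,0],[0,0,0]]]' | egrep "tcp|force"
```

```text
tcp_pos: [0.5224, 0.0076, 0.1176]
wrist_force: [-4.2, -0.1, -0.5]
tcp_pos: [0.523, 0.0074, 0.1176]
wrist_force: [-4.7, -0.1, 1.7]
tcp_pos: [0.5236, 0.0071, 0.1174]
wrist_force: [-6.6, -0.6, 3.1]
```

```bash
python3 -m crank '[[1,[-0.0095,0,0.0034],[0,0,0]],[1,[0,0,0],[0,0,0]]]' | egrep "tcp|force"
python3 - <<'E'
from h import *; from station import r
np.set_printoptions(precision=4,suppress=True)
s=r.sense(); print(mic(tip(s)),s["wrist_force"]); 
c=r.capture("scene"); crop(c["img"],330,230,450,320,6,"pics/s15.png");np.savez("pics/s15.npz",**c)
c=r.capture("top"); crop(c["img"],230,180,340,250,7,"pics/t15.png");np.savez("pics/t15.npz",**c)
p7=lambda x,y:(230+(x+.5)/7-.5,180+(y+.5)/7-.5)
E
```

```text
tcp_pos: [0.5242, 0.0069, 0.1171]
wrist_force: [-5.8, -0.9, 1.8]
[-0.0323  0.0008  0.0396] [-5.8247 -0.9286  1.79  ]
```

View pics/s15.png

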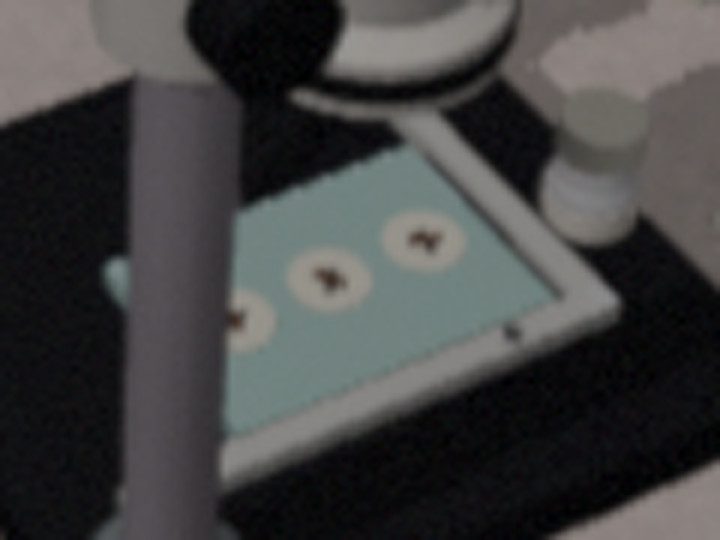

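View pics/t15.png

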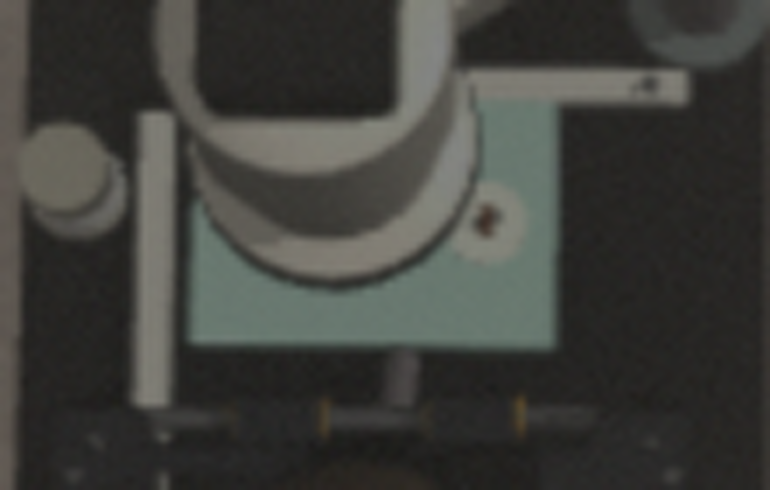

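The rear edge is flush or nearly so. The left edge is parallel to its strip with about a 4.5 mm gap. I'll back off, go to the right edge with more tilt for head clearance, and push left near mid-edge.

```bash
python3 -m crank '[[1,[0.07,0,-0.025],[0,0,0]],[1,[0.08,0,-0.03],[0,0,0]],[1,[-0.14,0,-0.37],[0,0,0]],[1,[-0.05,-0.1,-0.12],[0,0,0]],[1,[0,-0.25,0],[0,0,0]],[1,[0,-0.3,0],[0,0,0]],[1,[0,-0.3,0],[0,0,0]],[1,[0,0,0],[0,0,0]]]'
python3 - <<'E'
from h import *; from station import r
np.set_printoptions(precision=4,suppress=True)
s=r.sense(); print(mic(tip(s)),s["wrist_force"],s["joints"]); 
t=MO+MR@np.array([.003,-.080,.055]); gotip(s,t,Rt(1.5,27))
E
```

```text
time_s: 19.45
tcp_pos: [0.5143, -0.0893, 0.1714]
ee_rot: [[-0.939, -0.024, 0.343], [-0.023, 1.0, 0.007], [-0.343, -0.001, -0.939]]
wrist_force: [-0.3, 0.1, -2.1]
gripper_width: 0.255
[-0.0441 -0.095   0.0942] [-0.315   0.0576 -2.1318] [   9.6696    5.8925  -34.9069    5.8818  -29.4615 -102.9003]
turn [-0.002 -0.154 -0.002] deg 6.9 shift [-0.133  0.148  0.579] mm 61.2
```

```bash
python3 -m crank '[[1,[0,0,0],[0,-0.077,0]],[1,[0,0,0],[0,-0.077,0]],[1,[-0.0266,0.025,0.116],[0,0,0]],[1,[-0.0266,0.025,0.116],[0,0,0]],[1,[-0.0266,0.025,0.116],[0,0,0]],[1,[-0.0266,0.025,0.116],[0,0,0]],[1,[-0.0266,0.025,0.116],[0,0,0]],[1,[0,0,0],[0,0,0]]]'
python3 - <<'E'
from h import *; from station import r
np.set_printoptions(precision=4,suppress=True)
s=r.sense(); print(mic(tip(s)),s["wrist_force"],s["joints"]); 
t=MO+MR@np.array([.003,-.078,.042]); gotip(s,t,Rt(1.5,27))
for n in ("scene","top"):
    c=r.capture(n); np.savez(f"pics/{n}16.npz",**c)
S=load("pics/scene16.npz"); crop(S["img"],270,150,470,350,4,"pics/s16.png");
S=load("pics/top16.npz"); crop(S["img"],220,155,360,280,5,"pics/t16.png");
E
```

```text
time_s: 20.25
tcp_pos: [0.5535, -0.0745, 0.1282]
ee_rot: [[-0.894, -0.031, 0.446], [-0.026, 1.0, 0.017], [-0.447, 0.004, -0.895]]
wrist_force: [-0.4, 0.4, -1.8]
gripper_width: 0.251
[ 0.0038 -0.0805  0.0568] [-0.3683  0.3692 -1.7584] [   9.6837   11.044   -44.1077   21.5227   -9.1388 -118.4518]
turn [ 0.007 -0.01   0.003] deg 0.6 shift [0.082 0.03  0.13 ] mm 15.6
```

View pics/s16.png

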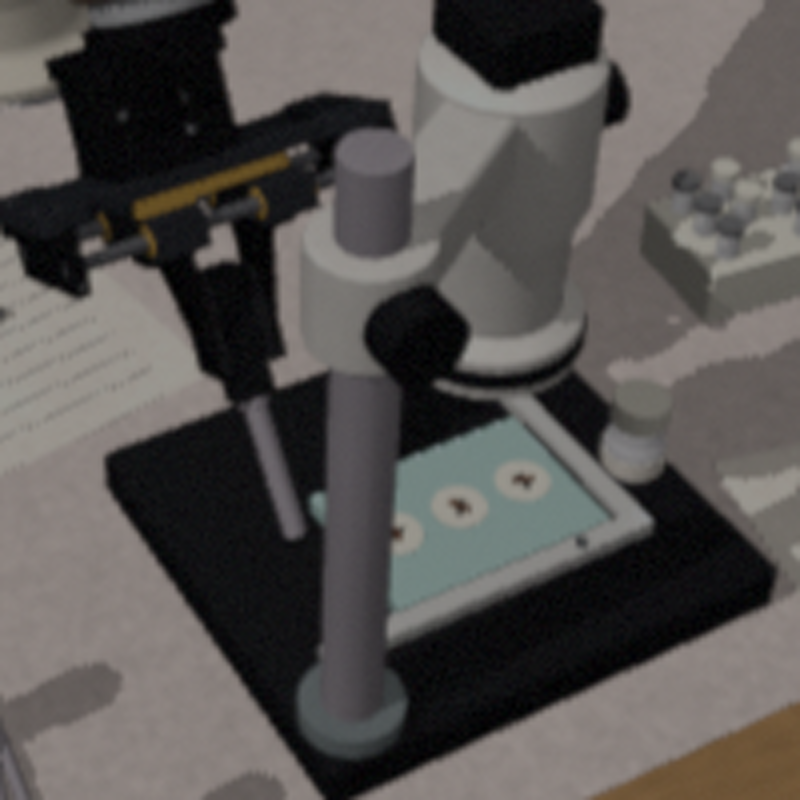

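View pics/t16.png

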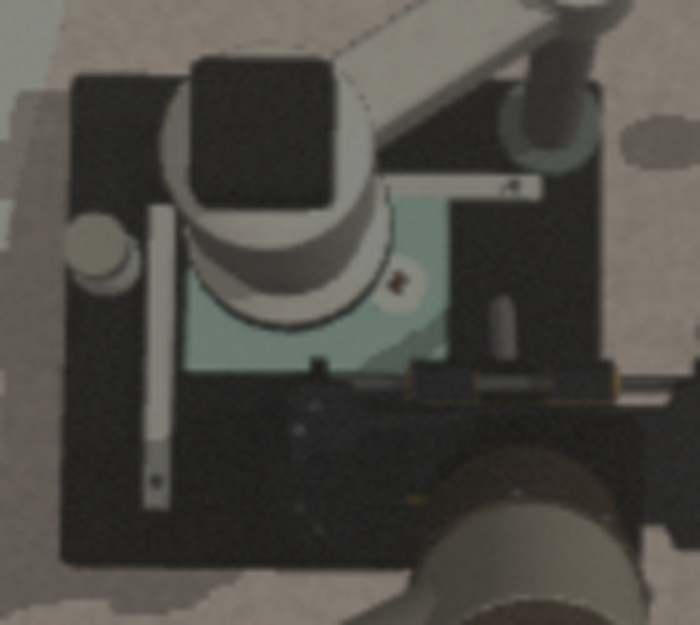

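```bash
python3 -m crank '[[1,[-0.04,0,-0.06],[0.003,0.045,0.002]],[1,[0,0,0],[0.003,0.045,0.002]],[1,[0,0,0],[0,0,0]]]'
python3 - <<'E'
from h import *; from station import r
np.set_printoptions(precision=4,suppress=True)
s=r.sense(); print(mic(tip(s)),s["wrist_force"],s["joints"]); 
t=MO+MR@np.array([.001,-.075,.042]); gotip(s,t,Rt(1.5,23))
E
```

```text
time_s: 20.65
tcp_pos: [0.5555, -0.0745, 0.1376]
ee_rot: [[-0.922, -0.025, 0.386], [-0.023, 1.0, 0.011], [-0.387, 0.001, -0.922]]
wrist_force: [-0.3, -0.3, -0.7]
gripper_width: 0.252
[ 0.0009 -0.081   0.0627] [-0.3106 -0.3333 -0.7393] [  10.6464   11.385   -36.5752   10.2862  -19.8496 -108.1983]
turn [ 0.001 -0.006 -0.001] deg 0.3 shift [0.084 0.06  0.191] mm 21.8
```

```bash
python3 -m crank '[[1,[0.028,0,0.064],[0,0,0]],[1,[0.028,0,0.064],[0,0,0]],[1,[0.028,0,0.063],[0,0,0]],[1,[0,0,0],[0,0,0]]]' | egrep "tcp|force"
python3 -m crank '[[1,[0.006,0,0.014],[0,0,0]],[1,[0,0,0],[0,0,0]]]' | egrep "tcp|force"
python3 - <<'E'
from h import *; from station import r
np.set_printoptions(precision=4,suppress=True)
s=r.sense(); print(mic(tip(s)),s["wrist_force"],s["joints"]);
E
```

```text
tcp_pos: [0.5515, -0.0757, 0.1136]
wrist_force: [-2.1, -0.2, 1.7]
tcp_pos: [0.5518, -0.0757, 0.1134]
wrist_force: [-6.0, 0.0, 9.6]
[-0.0032 -0.0823  0.0382] [-6.0465  0.0088  9.5829] [  10.4008   13.2501  -39.4529   12.9848  -15.5055 -110.8176]
```

```bash
python3 -m crank '[[1,[-0.0125,0,-0.03],[0,0,0]],[1,[0,0,0],[0,0,0]]]' | egrep "tcp|force"
python3 -m crank '[[1,[0,0.03,0],[0,0,0]],[1,[0,0.03,0],[0,0,0]],[1,[0,0.03,0],[0,0,0]],[1,[0,0.02,0],[0,0,0]],[1,[0,0.02,0],[0,0,0]],[1,[0,0.02,0],[0,0,0]],[1,[0,0.02,0],[0,0,0]]]' | egrep "tcp|force"
python3 - <<'E'
from h import *; from station import r
np.set_printoptions(precision=4,suppress=True)
s=r.sense(); print(mic(tip(s)),s["wrist_force"],s["joints"]);
E
```

```text
tcp_pos: [0.5524, -0.0754, 0.1161]
wrist_force: [-0.1, -0.2, -0.8]
tcp_pos: [0.5522, -0.0582, 0.1163]
wrist_force: [-0.7, -1.0, -0.3]
[-0.0024 -0.0647  0.0411] [-0.6707 -0.9891 -0.2832] [  12.4439   12.7383  -40.656    16.225   -15.1308 -115.8815]
```

```bash
python3 -m crank '[[1,[0.0035,0.01,0.0085],[0,0,0]],[1,[0,0.01,0],[0,0,0]],[1,[0,0.01,0],[0,0,0]],[1,[0,0.01,0],[0,0,0]]]' | egrep "tcp|force"
python3 -m crank '[[1,[0,0.01,0],[0,0,0]],[1,[0,0.01,0],[0,0,0]]]' | egrep "tcp|force"
python3 -m crank '[[1,[0,0.01,0],[0,0,0]],[1,[0,0.01,0],[0,0,0]]]' | egrep "tcp|force"
python3 - <<'E'
from h import *; from station import r
np.set_printoptions(precision=4,suppress=True)
s=r.sense(); print(mic(tip(s)),s["wrist_force"],s["joints"]);
E
```

```text
tcp_pos: [0.5521, -0.0543, 0.1154]
wrist_force: [-0.2, -0.2, -0.7]
tcp_pos: [0.5518, -0.0527, 0.1153]
wrist_force: [0.4, -3.2, 0.1]
tcp_pos: [0.5515, -0.0509, 0.1153]
wrist_force: [-0.7, -4.1, 0.8]
[-0.0029 -0.0575  0.0401] [-0.7295 -4.0679  0.7716] [  13.2432   12.6742  -41.5736   18.3052  -14.5315 -118.7353]
```

```bash
python3 -m crank '[[1,[0,0.01,0],[0,0,0]],[1,[0,0,0],[0,0,0]]]' | egrep "tcp|force"
python3 -m crank '[[1,[0,0.01,0],[0,0,0]],[1,[0,0,0],[0,0,0]]]' | egrep "tcp|force"
python3 -m crank '[[1,[0,0.01,0],[0,0,0]],[1,[0,0,0],[0,0,0]]]' | egrep "tcp|force"
python3 - <<'E'
from h import *; from station import r
np.set_printoptions(precision=4,suppress=True)
s=r.sense(); print(mic(tip(s)),s["wrist_force"],s["joints"]); 
c=r.capture("scene"); crop(c["img"],330,230,450,320,6,"pics/s17.png");np.savez("pics/s17.npz",**c)
c=r.capture("top"); crop(c["img"],230,180,340,250,7,"pics/t17.png");np.savez("pics/t17.npz",**c)
E
```

```text
tcp_pos: [0.5516, -0.0496, 0.1153]
wrist_force: [-0.4, -3.5, 2.0]
tcp_pos: [0.5518, -0.0484, 0.1153]
wrist_force: [-1.0, -3.6, 1.1]
tcp_pos: [0.5518, -0.0473, 0.1153]
wrist_force: [-0.8, -2.4, 0.5]
[-0.0024 -0.0538  0.0401] [-0.8088 -2.4129  0.4842] [  13.6042   12.6493  -41.8561   19.019   -14.2872 -119.7317]
```

View pics/s17.png

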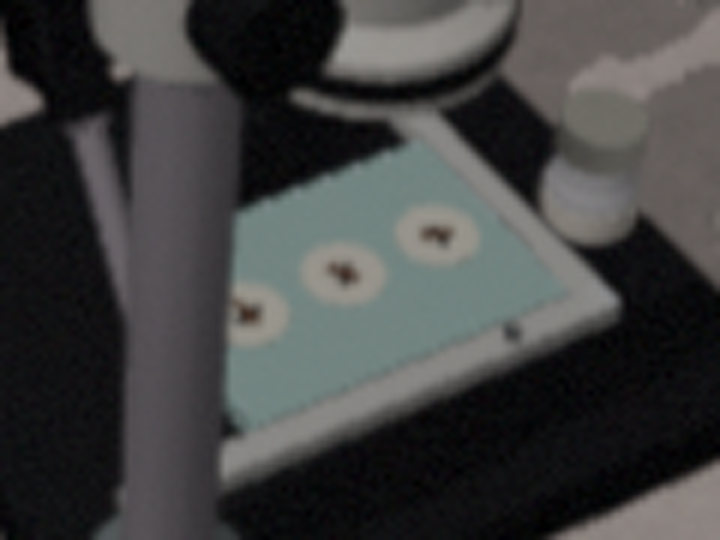

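View pics/t17.png

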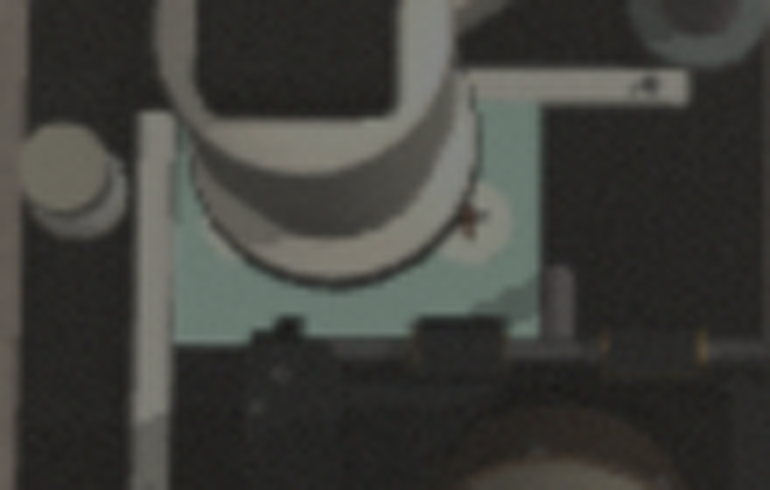

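```bash
python3 -m crank '[[1,[0,0.01,0],[0,0,0]],[1,[0,0,0],[0,0,0]]]' | egrep "tcp|force"
python3 -m crank '[[1,[0,0.01,0],[0,0,0]],[1,[0,0,0],[0,0,0]]]' | egrep "tcp|force"
```

```text
tcp_pos: [0.5518, -0.0462, 0.1153]
wrist_force: [0.2, -4.4, -0.1]
tcp_pos: [0.5517, -0.0458, 0.1154]
wrist_force: [0.9, -5.3, -0.3]
```

```bash
python3 -m crank '[[1,[0,0.008,0],[0,0,0]],[1,[0,0,0],[0,0,0]]]' | egrep "tcp|force"
python3 -m crank '[[1,[0,0.007,0],[0,0,0]],[1,[0,0,0],[0,0,0]]]' | egrep "tcp|force"
```

```text
tcp_pos: [0.5516, -0.0456, 0.1153]
wrist_force: [2.7, -8.1, -0.6]
tcp_pos: [0.5515, -0.0452, 0.1153]
wrist_force: [1.8, -10.3, 0.4]
```

Force rises to 10 N with hardly any motion, so the left edge has seated. I'll back off, rise and look.

```bash
python3 -m crank '[[1,[0,-0.06,0],[0,0,0]],[1,[0,-0.15,0],[0,0,0]],[1,[-0.1,0,-0.24],[0,0,0]],[1,[-0.09,0,-0.24],[0,0.045,0]],[1,[0.2,-0.1,-0.07],[0,0.02,0]],[1,[0.3,0,-0.1],[0,0,0]],[1,[0.3,0,-0.1],[0,0,0]],[1,[0,0,0],[0,0,0]]]'
python3 - <<'E'
from h import *; from station import r
np.set_printoptions(precision=4,suppress=True)
s=r.sense(); print(mic(tip(s)),s["wrist_force"],s["joints"]); 
c=r.capture("scene"); crop(c["img"],330,230,450,320,6,"pics/s18.png");np.savez("pics/s18.npz",**c)
c=r.capture("top"); crop(c["img"],230,180,340,250,7,"pics/t18.png");np.savez("pics/t18.npz",**c)
E
```

```text
time_s: 25.25
tcp_pos: [0.4636, -0.077, 0.1645]
ee_rot: [[-0.943, -0.025, 0.332], [-0.023, 1.0, 0.009], [-0.332, 0.001, -0.943]]
wrist_force: [0.5, 0.1, -1.2]
gripper_width: 0.249
[-0.0954 -0.0812  0.0867] [ 0.5161  0.1499 -1.235 ] [  12.847     1.195   -41.8519    7.9179  -28.1253 -107.7836]
```

View pics/s18.png

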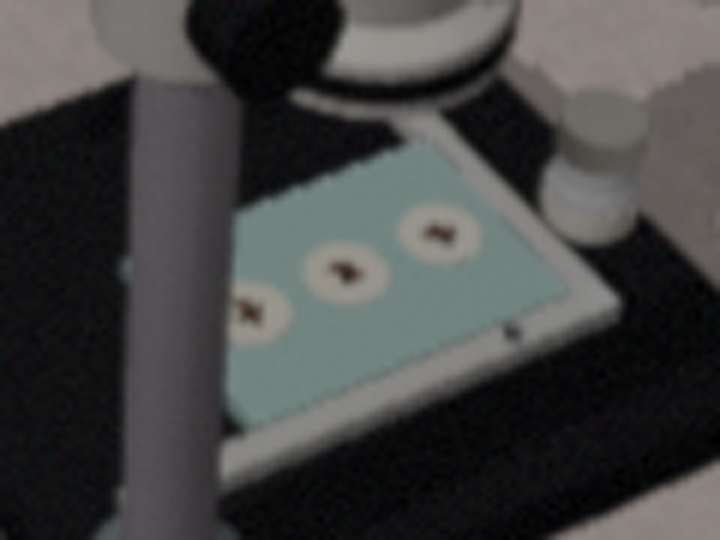

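View pics/t18.png

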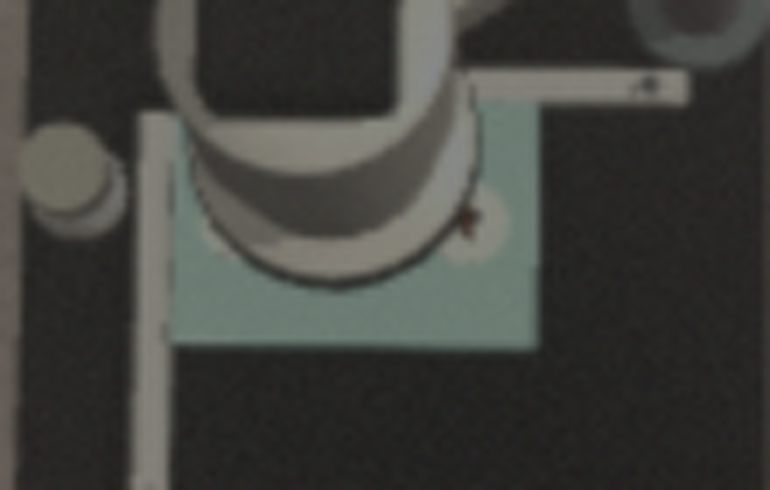

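```bash
cat > meas.py <<'E'
from h import *
import sys
def edges(path):
    c=load(path); im=cv2.GaussianBlur(c["img"],(0,0),0.6).astype(float)
    sat=im[:,:,1]-im[:,:,2]   # G-R: plate green
    def sub(a,th):  # first subpixel crossing along array upward
        i=np.where((a[:-1]<th)&(a[1:]>=th))[0]
        return None if len(i)==0 else i[-1]+(th-a[i[-1]])/(a[i[-1]+1]-a[i[-1]])
    pk=np.median(sat[218:226,270:300]); th=pk/2; out={}
    # front edge: scan columns from below
    P=[mic(onz(c,u,236-sub(sat[215:237,u][::-1],th),.04)) for u in range(258,304,2) if sub(sat[215:237,u][::-1],th) is not None]
    out["front"]=np.array(P)
    P=[mic(onz(c,246+sub(sat[v,246:266],th),v,.04)) for v in range(215,227) if sub(sat[v,246:266],th) is not None]
    out["left"]=np.array(P)
    P=[mic(onz(c,315-sub(sat[v,296:316][::-1],th),v,.04)) for v in range(200,226) if sub(sat[v,296:316][::-1],th) is not None]
    out["right"]=np.array(P)
    for n,P in out.items():
        i,j=(1,0) if n=="front" else (0,1)
        k=np.polyfit(P[:,i],P[:,j],1); res=P[:,j]-np.polyval(k,P[:,i])
        ends={"front":(-.05,.08),"left":(-.03,.06),"right":(-.03,.06)}[n]
        print(n,len(P),"slope deg",np.degrees(np.arctan(k[0])).round(2),"at ends mm",(np.polyval(k,ends)*1e3).round(2),"rms",(res.std()*1e3).round(2))
edges(sys.argv[1])
E
python3 meas.py pics/t18.npz
```

```text
front 23 slope deg 0.98 at ends mm [-30.49 -28.25] rms 0.22
left 12 slope deg -2.38 at ends mm [80.61 76.87] rms 0.14
right 26 slope deg -0.08 at ends mm [-49.88 -50.01] rms 0.2
```

Left looks seated. The front edge still shows about 1° clockwise, with the right end possibly about 2 mm short of the rear strip. I'll give a final forward push slightly right of centre.

Run:
```python
from h import *; from station import r
s=r.sense(); t=MO+MR@np.array([-.062,-.005,.0435]); gotip(s,t,Rt(1.5,20))
```

```text
turn [ 0.001 -0.007  0.   ] deg 0.3 shift [-0.109  0.756  0.523] mm 92.6
```

```bash
python3 -m crank '[[1,[-0.02,0.252,0],[0,-0.007,0]],[1,[-0.02,0.252,0],[0,0,0]],[1,[-0.02,0.252,0],[0,0,0]],[1,[-0.02,0,0.18],[0,0,0]],[1,[-0.02,0,0.18],[0,0,0]],[1,[-0.01,0,0.15],[0,0,0]],[1,[0,0,0],[0,0,0]]]'
python3 - <<'E'
from h import *; from station import r
s=r.sense(); print(mic(tip(s)),s["wrist_force"],s["joints"]); t=MO+MR@np.array([-.05,-.005,.0402]); gotip(s,t)
E
```

```text
time_s: 26.05
tcp_pos: [0.4938, -0.0003, 0.1193]
ee_rot: [[-0.941, -0.026, 0.336], [-0.025, 1.0, 0.008], [-0.336, -0.001, -0.942]]
wrist_force: [-0.3, -0.5, -0.2]
gripper_width: 0.255
[-0.06289279 -0.00539832  0.0417841 ] [-0.34921019 -0.45975761 -0.22923413] [  21.64286651    7.36027399  -48.39403379   23.45036363  -17.07324427
 -131.57169905]
turn [0. 0. 0.] deg 0.0 shift [-0.116  0.004  0.058] mm 13.0
```

```bash
python3 -m crank '[[1,[-0.033,0,0.02],[0,0,0]],[1,[-0.035,0,0.0175],[0,0,0]],[1,[-0.038,0,0.0135],[0,0,0]],[1,[-0.038,0,0.0135],[0,0,0]],[1,[-0.038,0,0.0135],[0,0,0]],[1,[-0.019,0,0.007],[0,0,0]],[1,[0,0,0],[0,0,0]]]' | egrep "tcp|force"
python3 - <<'E'
from h import *; from station import r
s=r.sense(); print(mic(tip(s)),s["wrist_force"])
E
python3 -m crank '[[1,[-0.0095,0,0.0034],[0,0,0]],[1,[-0.0095,0,0.0034],[0,0,0]],[1,[0,0,0],[0,0,0]]]' | egrep "tcp|force"
python3 -m crank '[[1,[-0.0095,0,0.0034],[0,0,0]],[1,[0,0,0],[0,0,0]]]' | egrep "tcp|force"
```

```text
tcp_pos: [0.5153, -0.0001, 0.1201]
wrist_force: [0.1, 0.3, -0.9]
[-0.04118986 -0.00571557  0.04268045] [ 0.08619558  0.34072866 -0.86381242]
tcp_pos: [0.517, -0.0001, 0.12]
wrist_force: [0.1, -0.4, -1.4]
tcp_pos: [0.5181, -0.0, 0.12]
wrist_force: [0.6, -0.7, -0.6]
```

```bash
python3 -m crank '[[1,[0.0078,0,0.0216],[0,0,0]],[1,[0,0,0],[0,0,0]]]' | egrep "tcp|force"
python3 - <<'E'
from h import *; from station import r
s=r.sense(); print(mic(tip(s)),s["wrist_force"])
E
python3 -m crank '[[1,[-0.0095,0,0.0034],[0,0,0]],[1,[0,0,0],[0,0,0]]]' | egrep "tcp|force"
python3 -m crank '[[1,[-0.0095,0,0.0034],[0,0,0]],[1,[0,0,0],[0,0,0]]]' | egrep "tcp|force"
python3 -m crank '[[1,[-0.0095,0,0.0034],[0,0,0]],[1,[0,0,0],[0,0,0]]]' | egrep "tcp|force"
```

```text
tcp_pos: [0.5176, -0.0002, 0.1172]
wrist_force: [-0.3, 0.2, -0.7]
[-0.03897533 -0.00595619  0.03978108] [-0.3030638   0.20116778 -0.72383941]
tcp_pos: [0.5192, -0.0, 0.1177]
wrist_force: [-0.3, 1.0, -1.1]
tcp_pos: [0.5202, 0.0, 0.1178]
wrist_force: [0.3, 0.2, -1.0]
tcp_pos: [0.5212, 0.0, 0.1177]
wrist_force: [-0.0, 0.2, -0.6]
```

```bash
python3 -m crank '[[1,[-0.0095,0,0.0034],[0,0,0]],[1,[0,0,0],[0,0,0]]]' | egrep "tcp|force"
python3 -m crank '[[1,[-0.0095,0,0.0034],[0,0,0]],[1,[0,0,0],[0,0,0]]]' | egrep "tcp|force"
python3 -m crank '[[1,[-0.0095,0,0.0034],[0,0,0]],[1,[0,0,0],[0,0,0]]]' | egrep "tcp|force"
```

```text
tcp_pos: [0.5222, 0.0001, 0.1177]
wrist_force: [0.3, 0.1, -1.3]
tcp_pos: [0.5232, 0.0001, 0.1177]
wrist_force: [0.2, 0.1, -0.6]
tcp_pos: [0.5236, -0.0001, 0.1174]
wrist_force: [-1.2, -0.1, -0.9]
```

```bash
python3 -m crank '[[1,[-0.0095,0,0.0034],[0,0,0]],[1,[0,0,0],[0,0,0]]]' | egrep "tcp|force"
python3 -m crank '[[1,[-0.0095,0,0.0034],[0,0,0]],[1,[0,0,0],[0,0,0]]]' | egrep "tcp|force"
python3 -m crank '[[1,[-0.007,0,0.0025],[0,0,0]],[1,[0,0,0],[0,0,0]]]' | egrep "tcp|force"
```

```text
tcp_pos: [0.5241, -0.0004, 0.1171]
wrist_force: [-3.7, 0.8, 0.6]
tcp_pos: [0.5244, -0.0006, 0.1168]
wrist_force: [-5.4, 1.0, 2.2]
tcp_pos: [0.5246, -0.0008, 0.1165]
wrist_force: [-6.9, 2.1, 1.9]
```

```bash
python3 -m crank '[[1,[-0.011,0,-0.001],[0,0,0]],[1,[0,0,0],[0,0,0]]]' | egrep "tcp|force"
python3 -m crank '[[1,[-0.0095,0,0.002],[0,0,0]],[1,[0,0,0],[0,0,0]]]' | egrep "tcp|force"
python3 - <<'E'
from h import *; from station import r
s=r.sense(); print(mic(tip(s)),s["wrist_force"])
c=r.capture("scene"); crop(c["img"],330,230,450,320,6,"pics/s19.png");np.savez("pics/s19.npz",**c)
c=r.capture("top"); crop(c["img"],230,180,340,250,7,"pics/t19.png");np.savez("pics/t19.npz",**c)
E
python3 meas.py pics/t19.npz
```

```text
tcp_pos: [0.5254, -0.0008, 0.1169]
wrist_force: [-9.0, 0.7, 2.8]
tcp_pos: [0.5263, -0.0009, 0.117]
wrist_force: [-8.5, 1.7, 2.5]
[-0.03070207 -0.00705399  0.03935351] [-8.50294283  1.65240606  2.4872862 ]
front 23 slope deg 0.55 at ends mm [-29.93 -28.67] rms 0.29
left 12 slope deg -1.12 at ends mm [80.21 78.45] rms 0.13
right 26 slope deg -0.2 at ends mm [-49.89 -50.2 ] rms 0.26
```

View pics/t19.png

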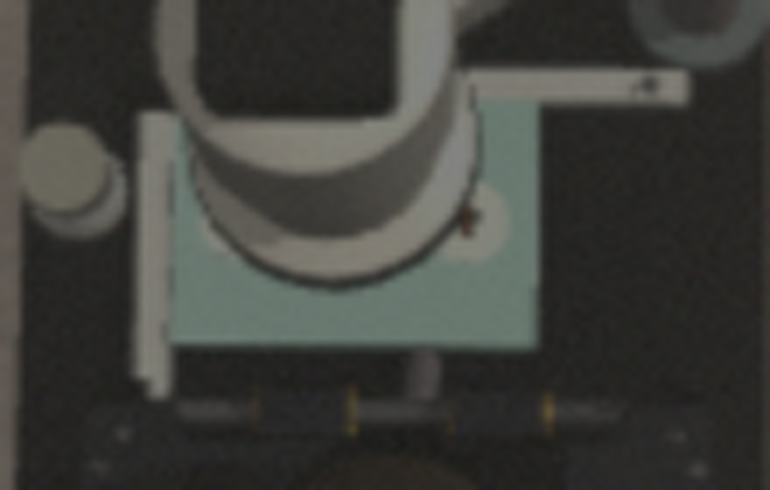

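View pics/s19.png

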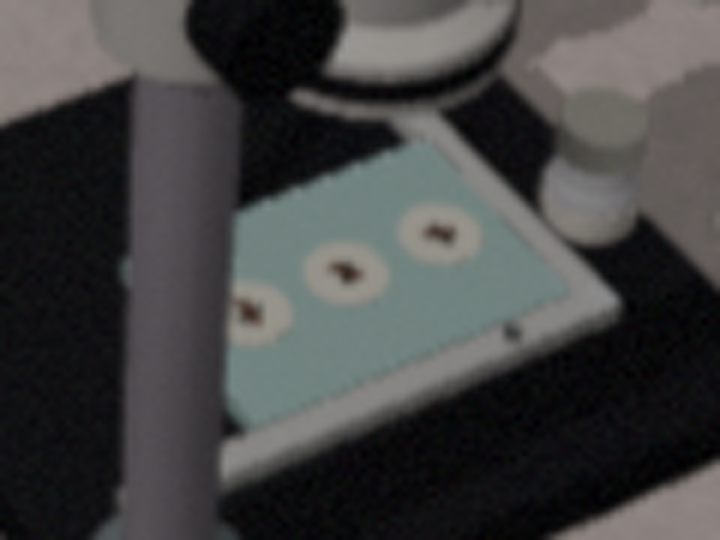

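```bash
python3 -m crank '[[1,[-0.0095,0,0.0034],[0,0,0]],[1,[0,0,0],[0,0,0]]]' | egrep "tcp|force"
python3 -m crank '[[1,[-0.0095,0,0.0034],[0,0,0]],[1,[0,0,0],[0,0,0]]]' | egrep "tcp|force"
python3 -c "
from h import *; from station import r
s=r.sense(); print(mic(tip(s)),s['wrist_force'],s['moment'])"
```

```text
tcp_pos: [0.5274, -0.0009, 0.1174]
wrist_force: [-10.0, 0.8, 5.4]
tcp_pos: [0.5286, -0.0009, 0.1178]
wrist_force: [-9.7, 1.9, 7.4]
[-0.0282815  -0.0070386   0.04016118] [-9.65941735  1.94257439  7.37946075] [0.42421605 3.34173257 0.19768315]
```

The TCP keeps moving while Fz rises, so the plate is blocked and the pusher is starting to pivot in the grip. I'll stop, back off and check.

```bash
python3 -m crank '[[1,[0.04,0,-0.03],[0,0,0]],[1,[0.15,0,-0.055],[0,0,0]],[1,[0.2,0,-0.15],[0,0,0]],[1,[0.2,0,-0.3],[0,0,0]],[1,[0.1,-0.2,-0.3],[0,0,0]],[1,[0,-0.3,0],[0,0,0]],[1,[0,0,0],[0,0,0]]]'
python3 - <<'E'
from h import *; from station import r
s=r.sense(); print(mic(tip(s)),s["wrist_force"])
c=r.capture("scene"); cv2.imwrite("pics/scene20.png",c["img"]);crop(c["img"],330,230,450,320,6,"pics/s20.png");np.savez("pics/s20.npz",**c); print(proj(c,tip(s)))
c=r.capture("top"); crop(c["img"],230,180,340,250,7,"pics/t20.png");np.savez("pics/t20.npz",**c); print(proj(c,tip(s)))
E
python3 meas.py pics/t20.npz
```

```text
time_s: 30.85
tcp_pos: [0.4398, -0.0531, 0.1755]
ee_rot: [[-0.939, -0.022, 0.344], [-0.02, 1.0, 0.01], [-0.344, 0.002, -0.939]]
wrist_force: [-0.1, -0.1, -0.9]
gripper_width: 0.248
[-0.11766215 -0.0567701   0.09832746] [-0.14766173 -0.05304281 -0.85505595]
[325.91485123 230.41073445]
[309.13858433 262.33132293]
front 23 slope deg 0.75 at ends mm [-30.1 -28.4] rms 0.22
left 12 slope deg -1.27 at ends mm [80.09 78.1 ] rms 0.15
right 26 slope deg -0.16 at ends mm [-49.8  -50.04] rms 0.19
```

View pics/t20.png

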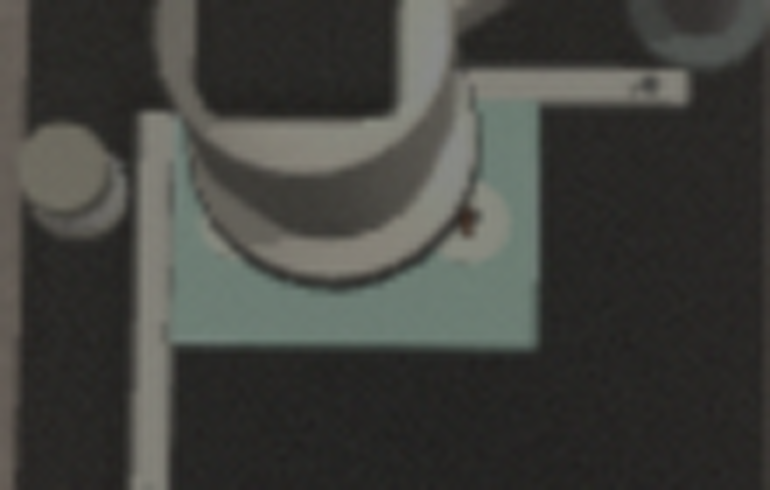

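View pics/s20.png

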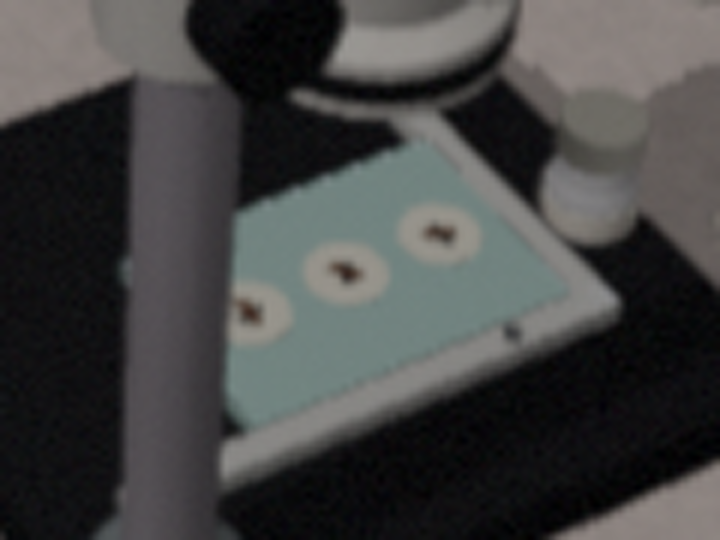

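View pics/scene20.png

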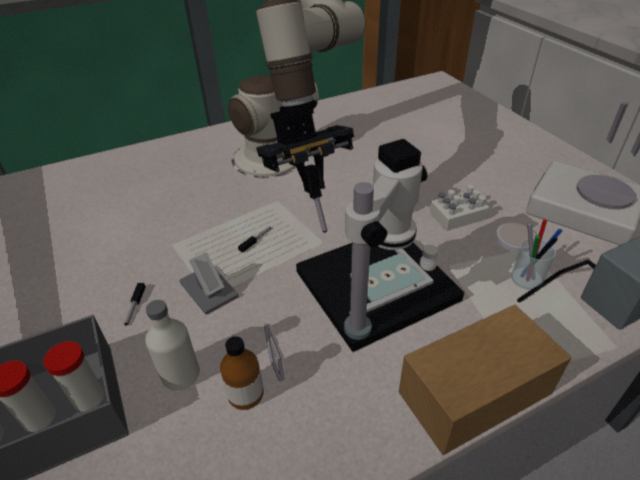

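Run:
```python
from h import *
c=load("pics/top0.npz"); g=cv2.GaussianBlur(cv2.cvtColor(c["img"],cv2.COLOR_BGR2GRAY),(0,0),.6).astype(float)
def cross(a):
    th=(a.min()+a.max())/2; i=np.where((a[:-1]<th)!=(a[1:]<th))[0]
    i=i[0]; return i+(th-a[i])/(a[i+1]-a[i])
def rep(n,P,i):
    P=np.array(P);j=1-i
    k=np.polyfit(P[:,i],P[:,j],1); r=P[:,j]-np.polyval(k,P[:,i]); 
    m=np.abs(r)<2.5*r.std(); k=np.polyfit(P[m,i],P[m,j],1);r=(P[m,j]-np.polyval(k,P[m,i])).std()
    print(n,len(P),"slope",np.degrees(np.arctan(k[0])).round(2),"mean",(P[m,j].mean()*1e3).round(2),"rms",(r*1e3).round(2))
rep("slab front",[mic(onz(c,u,262+cross(g[262:275,u]),.03)) for u in range(245,330)],1)
rep("slab right",[mic(onz(c,332+cross(g[v,332:348]),v,.03)) for v in range(200,260)],0)
rep("left strip face",[mic(onz(c,250+cross(g[v,250:262]),v,.038)) for v in range(202,252)],0)
rep("rear strip face",[mic(onz(c,u,192+cross(g[192:199,u]),.038)) for u in range(302,327)],1)
```

```text
slab front 85 slope 0.1 mean -126.88 rms 0.33
slab right 60 slope -0.32 mean -133.91 rms 0.08
left strip face 50 slope -0.27 mean 79.9 rms 0.23
rear strip face 25 slope 0.43 mean 60.01 rms 0.19
```

Run:
```python
from h import *
c=load("pics/s20.npz"); im=c["img"]
e=cv2.convertScaleAbs(im[275:308,362:430],alpha=1.8)
cv2.imwrite("pics/s20z.png",cv2.resize(e,None,fx=11,fy=11,interpolation=cv2.INTER_NEAREST))
# rear edge: dark gap/edge line between plate top (z=.04) and strip top, where is G-R crossing
d=cv2.GaussianBlur(im,(0,0),.5).astype(float); sat=d[:,:,1]-d[:,:,2]
P=[];
for u in range(372,420,2):
    col=sat[270:312,u]; th=6
    i=np.where((col[:-1]>=th)&(col[1:]<th))[0]
    if len(i): i=i[-1]; v=270+i+(col[i]-th)/(col[i]-col[i+1]); P.append(mic(onz(c,u,v,.04)))
P=np.array(P); print(np.round(P[:,:2]*1e3,1).tolist())
```

```text
[[59.3, -48.9], [59.7, -44.4], [59.4, -39.5], [59.6, -34.8], [60.0, -30.3], [59.7, -25.3], [60.0, -20.7], [60.3, -16.0], [60.0, -11.0], [59.7, -5.9], [59.8, -1.1], [60.0, 3.7], [59.7, 8.8], [59.7, 13.8], [60.4, 18.2], [60.4, 23.2], [60.2, 28.4], [60.1, 33.4], [60.3, 38.3], [60.3, 43.3], [59.7, 48.8], [60.9, 53.1], [60.6, 58.4], [60.2, 63.8]]
```

View pics/s20z.png

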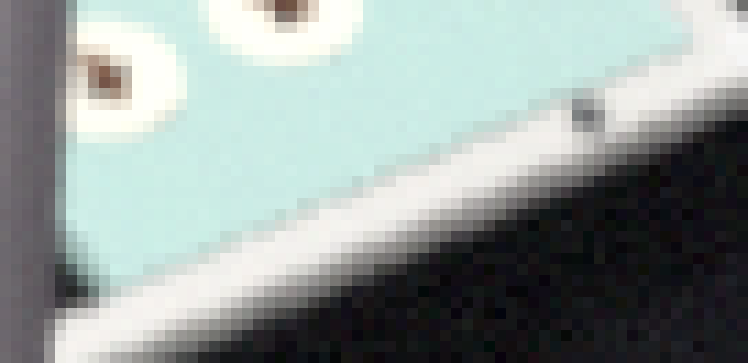

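Run:
```python
from h import *
c=load("pics/s20.npz"); im=c["img"]
e=cv2.convertScaleAbs(im[245:300,385:440],alpha=1.8)
cv2.imwrite("pics/s20y.png",cv2.resize(e,None,fx=11,fy=11,interpolation=cv2.INTER_NEAREST))
d=cv2.GaussianBlur(im,(0,0),.5).astype(float); sat=d[:,:,1]-d[:,:,2]
P=[]
for v in range(257,280,1):
    row=sat[v,395:440]; th=6; i=np.where((row[:-1]>=th)&(row[1:]<th))[0]
    if len(i): i=i[-1]; u=395+i+(row[i]-th)/(row[i]-row[i+1]); P.append(mic(onz(c,u,v,.04)))
print(np.round(np.array(P)[:,:2]*1e3,1).tolist())
c=load("pics/t20.npz"); cv2.imwrite("pics/t20y.png",cv2.resize(cv2.convertScaleAbs(c["img"][195:245,245:315],alpha=1.8),None,fx=11,fy=11,interpolation=cv2.INTER_NEAREST))
```

```text
[[-13.8, 83.4], [-10.2, 83.2], [-6.7, 82.9], [-3.1, 82.9], [0.5, 82.9], [4.0, 82.8], [7.7, 82.9], [11.2, 82.9], [14.9, 83.1], [18.2, 82.7], [21.9, 83.0], [25.4, 83.1], [28.9, 83.1], [32.4, 83.1], [35.8, 83.1], [39.3, 83.2], [42.4, 82.6], [45.8, 82.6], [49.1, 82.4], [52.5, 82.4], [55.7, 82.2], [58.5, 81.2], [60.3, 78.5]]
```

View pics/s20y.png

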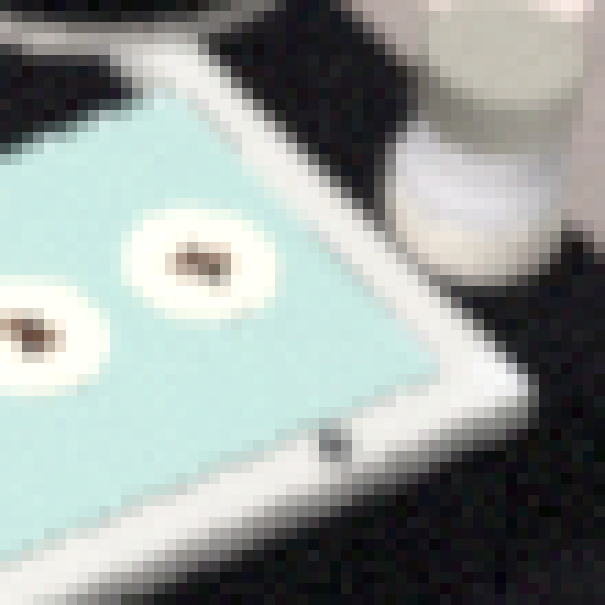

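View pics/t20y.png

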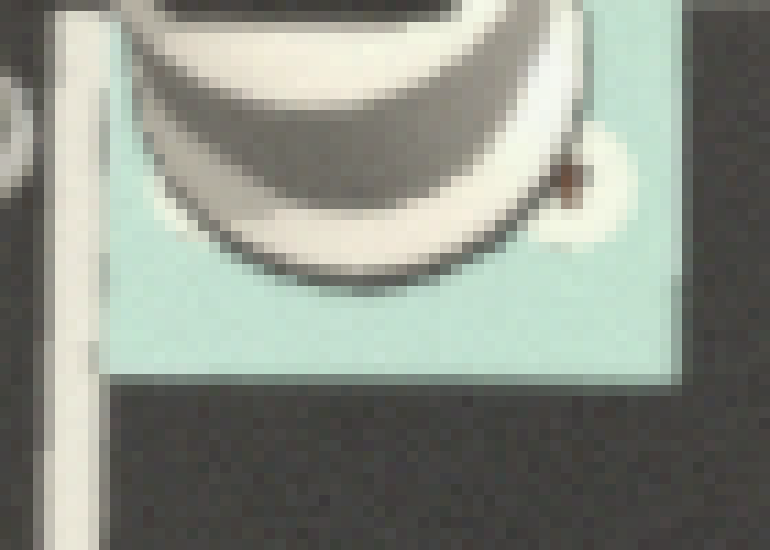

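Run:
```python
from h import *
c=load("pics/s20.npz"); im=c["img"]
d=cv2.GaussianBlur(im,(0,0),.5).astype(float); sat=d[:,:,1]-d[:,:,2]; g=d.mean(2)
A=[];B=[]
for u in range(373,419):
    col=sat[270:312,u]; th=6; i=np.where((col[:-1]>=th)&(col[1:]<th))[0]
    if not len(i): continue
    i=i[-1]; v=270+i+(col[i]-th)/(col[i]-col[i+1]); A.append(mic(onz(c,u,v,.04))[:2])
    k=int(np.ceil(v))+2; cc=g[k:k+16,u]; t=(cc.max()+cc.min())/2+15; j=np.where((cc[:-1]>=t)&(cc[1:]<t))[0][0]
    B.append(mic(onz(c,u,k+j+(cc[j]-t)/(cc[j]-cc[j+1]),.038))[:2])
for P in (A,B):
    P=np.array(P); q=np.polyfit(P[:,1],P[:,0],1); print(np.degrees(q[0]),np.polyval(q,[-.05,.08])*1e3,(P[:,0]-np.polyval(q,P[:,1])).std()*1e3)
```

```text
0.38012518871520307 [59.60468561 60.46716231] 0.27719946162148207
0.5805141306326207 [72.24525391 73.56239869] 0.4037716421972518
```

Rear edge and strip are parallel to 0.2°, with no dark gap on either side, so the plate is home. Now I'll take the pusher back above the rest.

Run:
```python
from h import *; from station import r
s=r.sense(); go(s,np.array([.4167,-.3225,.2295]),Rt(11.9,30))
```

```text
turn [-0.098 -0.223 -0.213] deg 14.5 shift [ 0.4   -2.597 -0.869] mm 276.8
```

```bash
python3 -m crank '[[1,[0,0,0],[-0.049,-0.1115,-0.1065]],[1,[0,0,0],[-0.049,-0.1115,-0.1065]],[1,[0.1,-0.3,-0.2],[0,0,0]],[1,[0.06,-0.38,-0.134],[0,0,0]],[1,[0.06,-0.38,-0.134],[0,0,0]],[1,[0.06,-0.38,-0.134],[0,0,0]],[1,[0.06,-0.38,-0.134],[0,0,0]],[1,[0.06,-0.38,-0.133],[0,0,0]]]'
python3 -m crank '[[1,[0,-0.397,0],[0,0,0]],[1,[0,0,0],[0,0,0]],[1,[0,0,0],[0,0,0]]]'
python3 - <<'E'
from h import *; from station import r
s=r.sense(); print(s["joints"]); go(s,np.array([.4167,-.3225,.2295]),RG)
c=r.capture("scene"); crop(c["img"],130,120,290,310,4,"pics/s21.png");np.savez("pics/s21.npz",**c); print((proj(c,tip(s))-[130,120])*4)
c=r.capture("wrist"); cv2.imwrite("pics/w21.png",c["img"])
E
```

```text
time_s: 31.75
tcp_pos: [0.4114, -0.2681, 0.2242]
ee_rot: [[-0.851, -0.202, 0.485], [-0.178, 0.979, 0.095], [-0.494, -0.005, -0.87]]
wrist_force: [0.8, -0.3, -0.5]
gripper_width: 0.253
time_s: 32.05
tcp_pos: [0.419, -0.3056, 0.2226]
ee_rot: [[-0.853, -0.2, 0.482], [-0.176, 0.98, 0.096], [-0.492, -0.003, -0.871]]
wrist_force: [0.8, 1.1, -1.7]
gripper_width: 0.25
[-31.74576577   4.9300355  -18.42635761 -27.06376498 -47.5358305
 -31.54988797]
turn [-0.004 -0.014 -0.006] deg 0.7 shift [ 0.015 -0.161 -0.088] mm 18.4
[324.6802646  493.82714929]
```

View pics/s21.png

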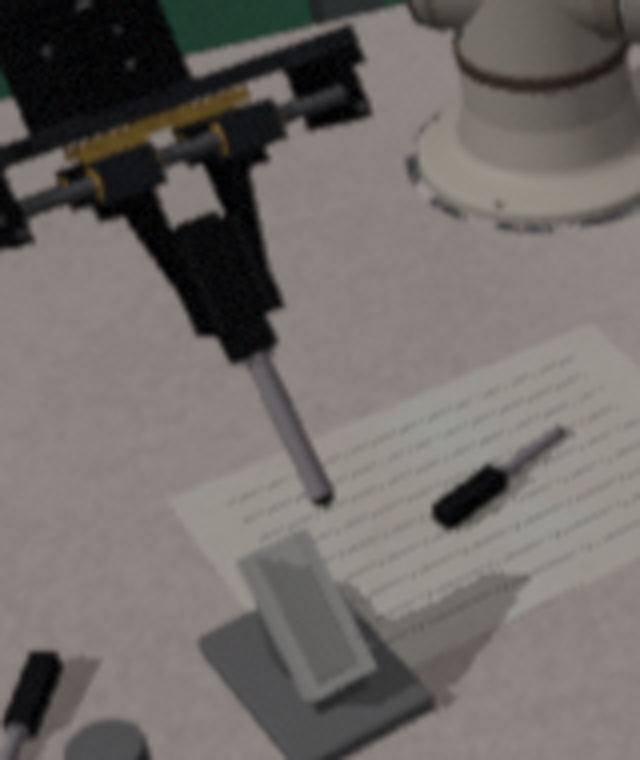

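View pics/w21.png

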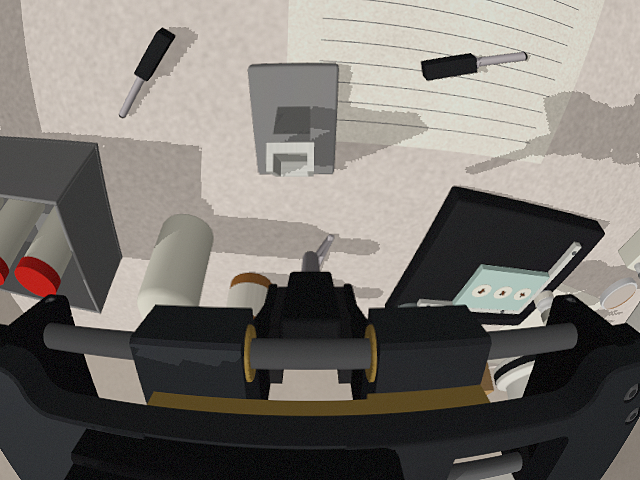

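```bash
python3 -m crank '[[1,[0.008,-0.08,-0.044],[-0.004,-0.014,-0.006]],[1,[0.008,-0.08,-0.044],[0,0,0]],[1,[0,0,0],[0,0,0]],[1,[0,0,0],[0,0,0]]]'
python3 - <<'E'
from h import *; from station import r
s=r.sense(); go(s,np.array([.4167,-.3225,.2295]),RG);go(s,np.array([.4167,-.3225,.1095]),RG)
E
```

```text
time_s: 32.55
tcp_pos: [0.4167, -0.3214, 0.2311]
ee_rot: [[-0.845, -0.208, 0.493], [-0.182, 0.978, 0.101], [-0.503, -0.004, -0.864]]
wrist_force: [0.4, -0.2, -1.2]
gripper_width: 0.253
turn [-0.001  0.003  0.004] deg 0.2 shift [ 0.01  -0.01   0.013] mm 1.9
turn [-0.001  0.003  0.004] deg 0.2 shift [ 0.612 -0.008  1.051] mm 121.6
```

```bash
python3 -m crank '[[1,[0.1,-0.01,0.172],[0,0.003,0]],[1,[0.1,0,0.172],[0,0,0]],[1,[0.1,0,0.172],[0,0,0]],[1,[0.1,0,0.172],[0,0,0]],[1,[0.08,0,0.137],[0,0,0]],[1,[0,0,0],[0,0,0]]]' | egrep "tcp|force"
python3 - <<'E'
from h import *; from station import r
s=r.sense(); go(s,np.array([.4167,-.3225,.1095]),RG)
c=r.capture("scene"); crop(c["img"],150,180,260,320,5,"pics/s22.png")
E
```

```text
tcp_pos: [0.4157, -0.322, 0.1331]
wrist_force: [-0.3, 0.3, -1.4]
turn [ 0.003 -0.004  0.   ] deg 0.2 shift [ 0.111 -0.007  0.209] mm 23.6
```

View pics/s22.png

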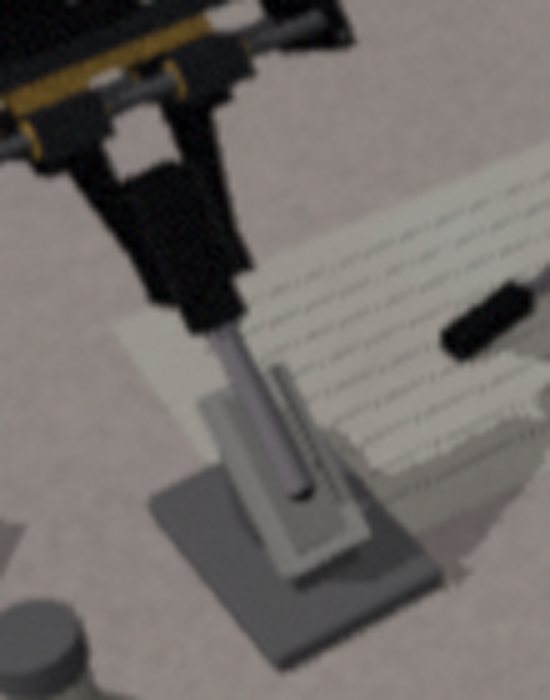

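The tip is over the trough between its walls. I'll lower the last 23 mm gently.

```bash
python3 -m crank '[[1,[0.03,-0.002,0.052],[0,0,0]],[1,[0.03,-0.002,0.052],[0,0,0]],[1,[0.015,-0.002,0.035],[0,0,0]],[1,[0,0,0],[0,0,0]]]' | egrep "tcp|force"
python3 -m crank '[[1,[0.01,0,0.017],[0,0,0]],[1,[0,0,0],[0,0,0]]]' | egrep "tcp|force"
python3 -m crank '[[1,[0.01,0,0.017],[0,0,0]],[1,[0,0,0],[0,0,0]]]' | egrep "tcp|force"
python3 - <<'E'
from h import *; from station import r
s=r.sense(); go(s,np.array([.4167,-.3225,.1095]),RG)
E
```

```text
tcp_pos: [0.4173, -0.3238, 0.1194]
wrist_force: [0.4, 0.1, -1.5]
tcp_pos: [0.4174, -0.324, 0.1178]
wrist_force: [-0.8, 0.4, -0.1]
tcp_pos: [0.4174, -0.324, 0.1157]
wrist_force: [0.2, 0.5, -1.2]
turn [-0.002 -0.     0.003] deg 0.2 shift [0.034 0.016 0.052] mm 6.4
```

```bash
python3 -m crank '[[1,[0.011,0.015,0.017],[0,0,0]],[1,[0,0,0],[0,0,0]]]' | egrep "tcp|force"
python3 -m crank '[[1,[0.011,0,0.017],[0,0,0]],[1,[0,0,0],[0,0,0]]]' | egrep "tcp|force"
python3 -m crank '[[1,[0.008,0,0.012],[0,0,0]],[1,[0,0,0],[0,0,0]]]' | egrep "tcp|force"
python3 - <<'E'
from h import *; from station import r
s=r.sense(); go(s,np.array([.4167,-.3225,.1095]),RG)
c=r.capture("scene"); crop(c["img"],150,180,260,320,5,"pics/s23.png")
E
```

```text
tcp_pos: [0.4175, -0.3228, 0.1141]
wrist_force: [0.8, -0.3, -0.4]
tcp_pos: [0.4182, -0.3231, 0.1128]
wrist_force: [2.7, 0.6, 2.1]
tcp_pos: [0.4184, -0.3233, 0.1117]
wrist_force: [3.5, 1.4, 3.7]
turn [-0.005  0.004  0.004] deg 0.3 shift [0.024 0.012 0.012] mm 2.9
```

View pics/s23.png

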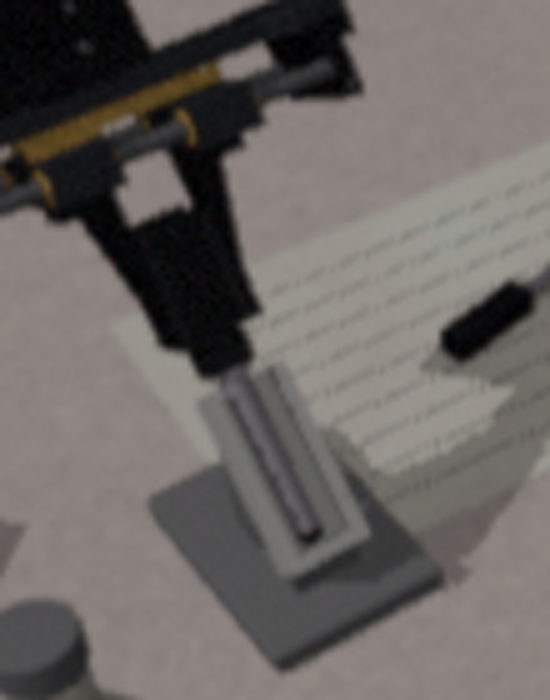

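The tip is back at pixel (212,287), where it was originally. I'll release.

```bash
python3 -m crank '[[-1,[0,0,0],[0,0,0]],[-1,[0,0,0],[0,0,0]],[-1,[0,0,0],[0,0,0]],[-1,[0,0,0],[0,0,0]],[-1,[0,0,0],[0,0,0]],[-1,[0,0,0],[0,0,0]],[-1,[0,0,0],[0,0,0]],[-1,[0,0,0],[0,0,0]]]'
python3 - <<'E'
from h import *; from station import r
c=r.capture("scene"); crop(c["img"],150,180,260,320,5,"pics/s24.png")
c=r.capture("wrist"); cv2.imwrite("pics/w24.png",c["img"])
E
```

```text
time_s: 35.45
tcp_pos: [0.4168, -0.3226, 0.1104]
ee_rot: [[-0.846, -0.207, 0.491], [-0.182, 0.978, 0.1], [-0.501, -0.004, -0.865]]
wrist_force: [0.4, -0.6, 0.2]
gripper_width: 0.893
```

View pics/s24.png

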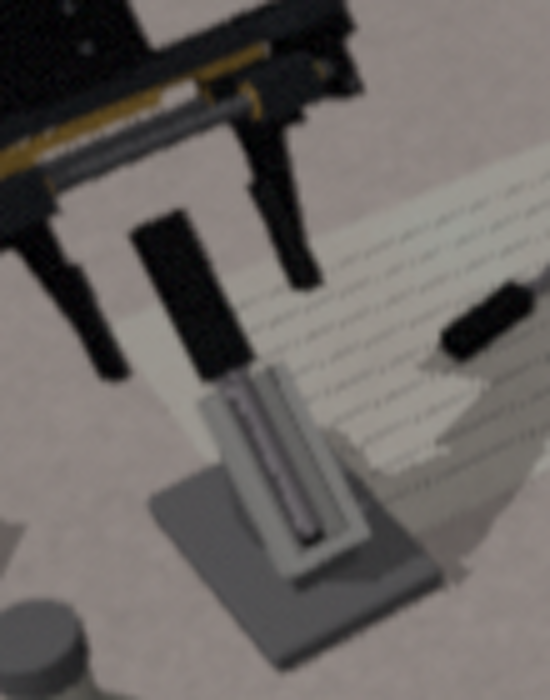

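View pics/w24.png

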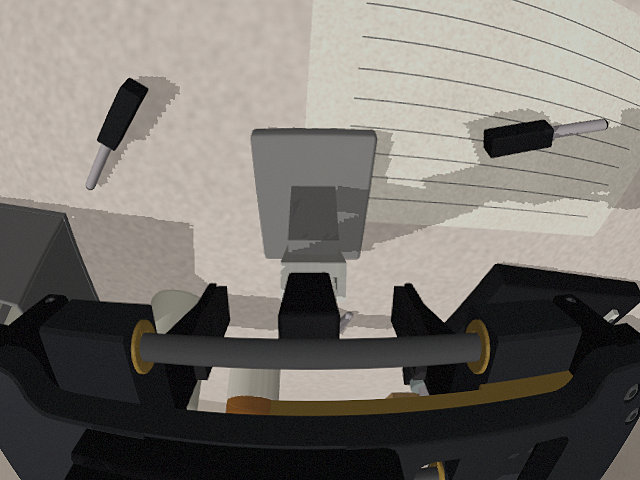

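The pusher lies in its trough and the handle is free between the fingers. I'll retreat along −z.

```bash
python3 -m crank '[[-1,[0,0,-0.1],[0,0,0]],[-1,[0,0,-0.2],[0,0,0]],[-1,[0,0,-0.3],[0,0,0]],[-1,[0,0,-0.3],[0,0,0]],[-1,[0,0,-0.3],[0,0,0]],[-1,[0,-0.3,-0.2],[0,0,0]],[-1,[0,-0.4,0],[0,0,0]],[-1,[0,-0.4,0],[0,0,0]]]' | egrep "tcp|force"
python3 -m crank '[[-1,[0,0,0],[0,0,0]],[-1,[0,0,0],[0,0,0]],[-1,[0,0,0],[0,0,0]],[-1,[0,0,0],[0,0,0]]]'
python3 - <<'E'
from h import *; from station import r
np.set_printoptions(precision=4,suppress=True)
c=r.capture("scene"); cv2.imwrite("pics/sceneF.png",c["img"]);crop(c["img"],165,210,245,315,5,"pics/dF.png"); np.savez("pics/sF.npz",**c)
t=r.capture("top"); crop(t["img"],380,250,450,320,8,"pics/bF.png"); cv2.imwrite("pics/topF.png",t["img"]);np.savez("pics/tF.npz",**t)
E
python3 meas.py pics/tF.npz
```

```text
tcp_pos: [0.3706, -0.4458, 0.2345]
wrist_force: [1.0, 1.1, -0.6]
time_s: 36.75
tcp_pos: [0.3706, -0.4433, 0.2325]
ee_rot: [[-0.846, -0.208, 0.491], [-0.182, 0.978, 0.101], [-0.501, -0.005, -0.865]]
wrist_force: [-0.4, -0.0, 0.4]
gripper_width: 1.0
front 23 slope deg 0.67 at ends mm [-30.06 -28.55] rms 0.27
left 12 slope deg -1.24 at ends mm [80.28 78.33] rms 0.16
right 26 slope deg -0.12 at ends mm [-49.94 -50.14] rms 0.22
```

View pics/dF.png

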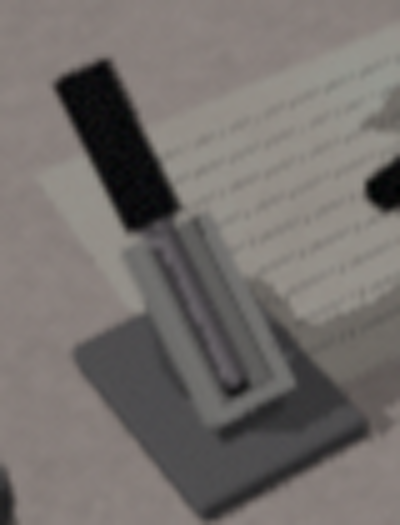

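View pics/bF.png

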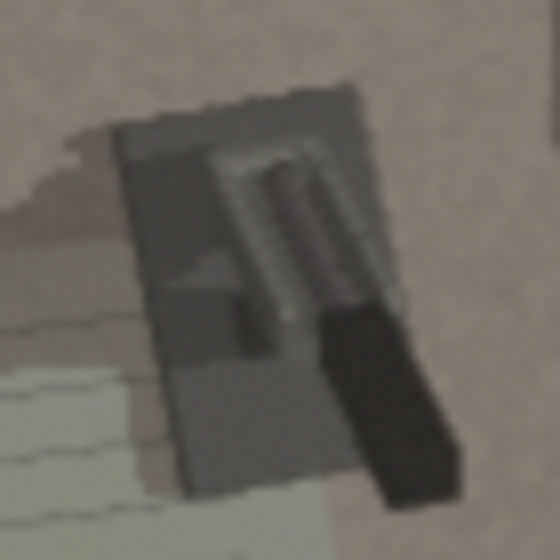

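View pics/topF.png

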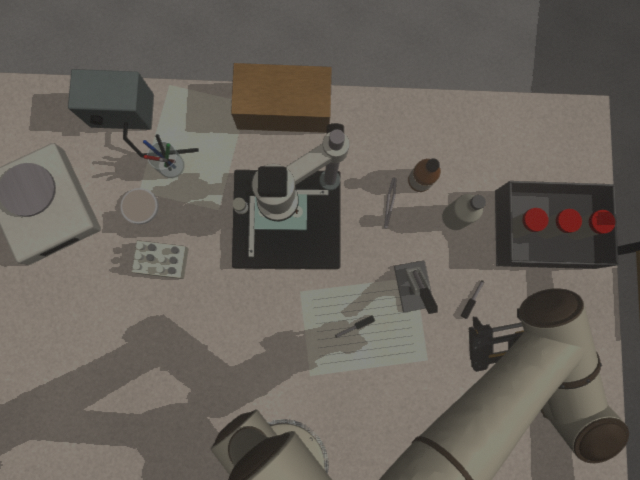

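The pusher is back within about 2 mm of where it started and the plate has not moved. All the bystanders are in place and the arm is clear, so I'll hand in.

```bash
python3 -c "
from station import r
print(r.finish_job())"
```

```text
the job is handed in; nothing more can be done
None
```

The plate is home against both stop strips and the pusher is back in its rest. I handed the job in at about 37 s of the 72 s allowed; no verdict was reported.

- **How it went:** I took the pusher from its rest and pushed the plate left, then forward, then left again, and gave it a last forward nudge. I then laid the pusher back, let go and moved the arm clear.
- **Forces:** The wrist force read about 12 N at most while pushing, below the 20 N limit. The arm hit the limit of joint 5 twice, so I pushed with less tool tilt than planned. In the last push the pusher pivoted slightly in the grip, so I stopped there.
- **Plate, last checks:**
  - The rear edge reads 59.6 to 60.5 mm against the strip face at 60, and is parallel to the strip within 0.2°.
  - The right edge reads -50 mm, where it should be with the left side flush. No dark gap shows along either strip.
- **Pusher, last checks:** It lies in the trough about 2 mm from where it started. The bystanders look unmoved in the pictures.
- **Checks that disagreed:**
  - In the top view the front edge is turned 0.67°, while the right edge is turned -0.12°. The stage's own edges also show about 0.3° of error in my frame, so the plate could still be up to about 0.5° off square (about 1 mm, limit 1.8 mm).
  - My direct reading of the left edge was spoiled by the bright strip next to it (78.3 to 80.3 mm from above, about 83 mm from the side), so the left side rests on the right-edge reading and the missing gap.

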